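# Feel and centre the end float of two gear shafts on a cleared bench

### The job

Clear the offcuts lying round the two gear shaft units into the red bin first, so that nothing fouls the shafts. Then check the end float of each shaft, the left-hand unit (as the robot sees it) before the right-hand one: pull the shaft by its coupling half all the way out towards you to its stop, then push it all the way in to its other stop. Leave both shafts halfway along their own float and both yellow gear guards fully shut, ready for coupling up, and do not disturb the carton, the tape measure and the mallet.

Things in the scene. Friction and masses are not known exactly. Their poses are not given: they have to be found in the camera images.
- unit_a: one of two alike shaft units, fixed to the bench: steel base plate 124 x 92 x 12 mm, two green pillow blocks (25 mm thick, 48 mm wide, 80 mm tall, centred at x = -40 and +40 mm) with a level 20 mm shaft, axis 50 mm above the bench, gear between the blocks under a hinged guard. Origin: centre of the base's underside; x along the shaft from coupling half (-x, nearest the robot) to tail, z up
- unit_b: the other unit, described as unit_a; either may be the left-hand one (+y)
- shaft_a (a joint): slide of unit_a's shaft along its axis, m; grows as it is pulled out (unit -x). Zero is arbitrary, neither a stop nor the middle. The float between its hard stops (gear boss on one or the other bush) is 12 to 28 mm, differs between the units and must be felt. The shaft drags with 3.5 N and slight damping, stays where it is left, cannot turn
- shaft_b (a joint): the same for unit_b
- hub_a (a point): centre of the round part of the coupling half on unit_a's shaft: aluminium, 40 mm diameter, 26 mm long, 50 mm above the bench, clear of the base, free at the sides; grip it across its diameter from above. Jaws with an orange star end 24 mm farther out. It lies 96 mm toward -x of the unit's origin at joint reading 0. Axes as the unit's
- hub_b (a point): the same for unit_b
- red_bin: red open-topped bin, fixed to the bench, 106 mm (x) x 81 mm (y); floor 2 mm thick, walls 2 to 3 mm, inside 101 x 70 mm; back wall (+x) and rear of the side walls 50 mm high, front wall (-x) only 28 mm. Origin: centre of its underside
- offcut_wear: offcut of black plastic wear strip, 66 x 26 x 17 mm, grooved along the top. Origin: centre of the underside, x along the length. May be absent
- offcut_wood: wood batten offcut, 66 x 28 x 20 mm, its +x end (27 mm) cut down to half height. Origin: centre of the underside, x along the length. May be absent
- offcut_alu: offcut of slotted aluminium profile, 62 x 20 x 20 mm. Origin: centre of the underside, x along the length. May be absent
- offcut_trunk: offcut of grey plastic trunking, a channel lying open side down, 64 x 25 x 18 mm, 3 mm walls. Origin: centre of the underside, x along the length. May be absent
- offcut_hex: offcut of brass hexagon bar, 22 mm across flats, 60 mm long, 0.12 kg, lying on a flat. Origin: centre of the underside, x along the length. May be absent
- guard_a (a joint): angle of unit_a's yellow sheet-metal gear guard, rad: 0 shut (top level, upper face 93 mm above the bench), grows as it is lifted, starts at about 1.05 to 1.25, its lip then about 190 mm above the bench. A stiff hinge: it stays wherever it is left; about 2 N at its lip moves it
- guard_b (a joint): the same for unit_b
- guard_a_hinge (a point): middle of the guard's hinge axis, which runs along the unit's y behind the rear block: 57.5 mm toward +x of the unit's origin, 89 mm above the bench. The guard's plate, 80 mm wide and 4 mm thick, reaches 106 mm from here to its rolled lip, toward the coupling half (unit -x) when shut; 30 mm side skirts. Push its upper (rear) face forward and down to shut it
- guard_b_hinge (a point): the same for unit_b
- small_carton: bystander: small closed cardboard box, 62 x 92 x 54 mm; origin at the centre of its underside
- tape_measure: bystander: yellow tape measure standing on edge, 35 x 81 x 65 mm; origin at the centre of its underside
- brass_mallet: bystander: mallet with wooden handle and brass head, 60 x 168 x 25 mm; origin at the centre of its underside

How it is judged:
By the outcome, as a careful person would: the job done as asked, in the order asked, and still so for the second after the job is handed in, with the robot touching nothing.
Of offcut_wear, offcut_wood, offcut_alu, offcut_trunk, offcut_hex only 3 to 5 are there at a start; the rules pass over those that are not, and their reading is None.
At some moment in a run one of offcut_wear, offcut_wood, offcut_alu, offcut_trunk, offcut_hex may be knocked a few centimetres aside while the robot is not near it.
Once in a run the grip may slacken for a moment while it holds something.
It also fails if it takes over 210 s, if anything falls off the work surface, if the arm or the gripper's body presses on something with over 40 N, if the wrist force passes 120 N, or if a joint passes its speed limit or range.

### The arm

A 6-joint arm with a two-finger parallel gripper is mounted at the origin on a cart in front of the work surface, level with it; the furniture and walls round the work are solid. World frame = base frame: x ahead of the robot, y to its left, z up, the work surface at z = 0. Lengths are in m, angles in rad, forces in N, time in s.
With the tool pointing down it reaches from about 0.375 to 0.9 m from the base axis. Payload 3.1 kg.
Tool frame: the origin (TCP) lies at the centre of the arm's flange, where the gripper is bolted on; the fingertips stand 173 mm ahead of it and the grasp point (between the pads) lies 155 mm ahead of it (tip_extent is the distance from the TCP to the fingertips, in m); z points along the fingers, y is the direction in which the jaws open and shut (so a half turn about z gives the same grasp; the last joint's range is limited). The gripper opens to 85 mm and grips with 20 to 120 N. Pads are 22 mm wide; open, the fingers measure 114 mm over their backs; the gripper's body (76 mm by 85 mm) begins 54 mm behind the grasp point. The pads swing forward as they close: fully open they stand 13 mm farther back than shut.
Start: joints at [0.989, 0.527, 1.433, -0, 1.181, -0.178], TCP at [0.246, 0.575, 0.405] pointing down, gripper open.
Joint ranges: [-3.08, 3.08], [-0.75, 2.2], [0.22, 2.44], [-1.43, 4.57], [0, 2.65], [-2.85, 2.85]. Speed limits (rad/s): [2.79, 2.79, 3.14, 3.14, 3.14, 3.14].

### API

Orientations are given as a unit quaternion [x, y, z, w].
In Python, from station import sense, snapshot, sign_off, tip_extent gives the robot as it stands. The module is installed in compiled form; this text tells all that it offers.
- The arm moves only by the tool servo_tool, never from a script. Its argument "rows" is a list of rows, each a list of 3 entries, a list of its own where there are three numbers: the shift along the tool's x, y, z in mm, then the turn about the tool's z in degrees, then the opening, from -1 (shut) to 1 (fully open), so that 0 is half open. A call has 1 to 8 rows; each row is the pose to reach, as a shift and turn from the pose measured when the call began, along the tool's axes at that moment; what a row does not reach only later rows make up. A row lasts 1/10 s, in which the tool goes at most 50 mm and 8.59 degrees, less where a joint would pass 70% of its speed; a pose out of reach is approached as far as the arm can. A call with a gripper value outside its range is refused whole. The fingers move at their own pace and stop on an object; "force" is the grip in N (left out, the last holds). Time passes only in rows, so rows that repeat a pose let the fingers close. It gives the time, the measured TCP pose, the force and the opening at its end, in the units of the state.
- sense(): the state, without advancing time (a new reading comes with each control period).
- snapshot(name): name is "scene" or "top"; returns a dict with "image" (480x640x3 uint8, blue, green, red), "z_map" (480x640 float32, m along the optical axis (not along the pixel's ray), 0 where there is no reading), "vertical_fov" (degrees; the focal length in pixels is half the picture's height over the tangent of half this angle, whatever the lens; pixels are square), "cx", "cy" (the principal point, pixels), "k1" (the pictures are not rectified: a ray, as slopes to the right and down, at radius r is drawn at 1 + k1 r^2 times it, then the intrinsics apply), "cam_to_world" (4x4, takes a point from camera to world coordinates). Camera axes: x right, y down, z forward; pixel columns grow to the right and rows downward; lengths in m; the calibration is good to about 2 mm. A picture is of the moment at which its call begins.
- sign_off(): hands the job in, once; it reports no verdict.
The state is a dict: "t": time; "q": joint angles; "qd": joint speeds; "tau": joint torques, N m; "tcp_pos": TCP position; "tool_rot": TCP orientation; "force": force on the tool from outside, world axes, zero at the start; "ft_torque": the same for the moment, N m; "finger_gap": opening from 0.0 (shut) to 1.0 (fully open).
Only numpy, scipy, OpenCV 4.12 (cv2) and the standard library are available. Lean on these libraries where they do the work, as an engineer would, in place of code of your own. Each camera call takes 0.05 s, during which the arm holds its last target. There are 200 camera calls.

## Working session

There is one attempt and no reset: what is moved stays moved. The work goes in short steps, Python scripts to look and compute and a tool call to move; the robot and the scene stay as the last step left them, time stands still between calls to the robot, and variables do not carry over. Pictures are saved under pics/ and viewed, about 12 in all and at most 16, crops included, and the job is handed in when it is done.

Besides the shell and the picture viewer there is one more tool, called after ">>>" by a JSON object that holds its "api" and its "payload", one argument or row to a line. servo_tool: Moves the arm, as the interface text tells. Its arguments: {"type":"object","properties":{"rows":{"type":"array"},"force":{"type":"number"}},"required":["rows"]}

```bash
mkdir -p pics; cat > h.py <<'E'
import numpy as np, cv2, json
from station import sense, snapshot, sign_off, tip_extent
from scipy.spatial.transform import Rotation as R
def snap(name):
    s=snapshot(name); np.savez('last_%s.npz'%name,**{k:np.array(v) for k,v in s.items()}); return s
def load(name): 
    d=np.load('last_%s.npz'%name); return {k:d[k] for k in d.files}
def world(s):
    h,w=s['z_map'].shape; f=h/2/np.tan(np.radians(float(s['vertical_fov']))/2)
    K=np.array([[f,0,float(s['cx'])],[0,f,float(s['cy'])],[0,0,1]]); 
    u,v=np.meshgrid(np.arange(w),np.arange(h)); p=np.stack([u,v],-1).reshape(-1,1,2).astype(np.float64)
    n=cv2.undistortPoints(p,K,np.array([float(s['k1']),0,0,0])).reshape(h,w,2)
    z=s['z_map'].astype(float); P=np.stack([n[...,0]*z,n[...,1]*z,z,np.ones_like(z)],-1)
    W=P@s['cam_to_world'].T; W[z==0]=np.nan; return W[...,:3]
E
python3 - <<'E'
from h import *
for n in ('scene','top'):
    s=snap(n); cv2.imwrite(f'pics/{n}0.png',s['image']); print(n,s['vertical_fov'],s['cx'],s['cy'],s['k1'],np.round(s['cam_to_world'],3).tolist())
print(sense(),tip_extent)
E
```

```text
scene 51.30483803884114 324.7444837959667 233.88522872264477 -0.030403502756606957 [[0.654, -0.505, 0.564, -0.111], [-0.756, -0.418, 0.503, -0.497], [-0.019, -0.755, -0.655, 0.834], [0.0, 0.0, 0.0, 1.0]]
top 44.06890217984088 324.0724499841877 244.12398209836843 -0.16515288259991762 [[-0.001, -0.991, 0.136, 0.303], [-1.0, -0.0, -0.008, 0.1], [0.008, -0.136, -0.991, 1.706], [0.0, 0.0, 0.0, 1.0]]
{'t': 0.1, 'q': array([ 9.88513619e-01,  5.28379110e-01,  1.43379205e+00,  1.92927034e-05,
        1.18139355e+00, -1.78509643e-01]), 'qd': array([ 0.00070159, -0.00229322, -0.00400067,  0.00098179, -0.00163688,
       -0.00030973]), 'tau': array([ 5.43980168e-04, -4.43300772e+01, -1.78585535e+01, -2.28783692e-04,
        3.88016153e-03,  1.37919361e-06]), 'tcp_pos': array([0.24535779, 0.5744845 , 0.40382182]), 'tool_rot': array([ 2.00521402e-01,  9.79688826e-01, -9.12231923e-04, -3.74383486e-04]), 'force': array([-0.21852407, -0.12395688, -0.01456955]), 'ft_torque': array([-0.01076442,  0.01802032, -0.04710471]), 'finger_gap': 1.0022279796440519} 0.1734
```

View pics/scene0.png

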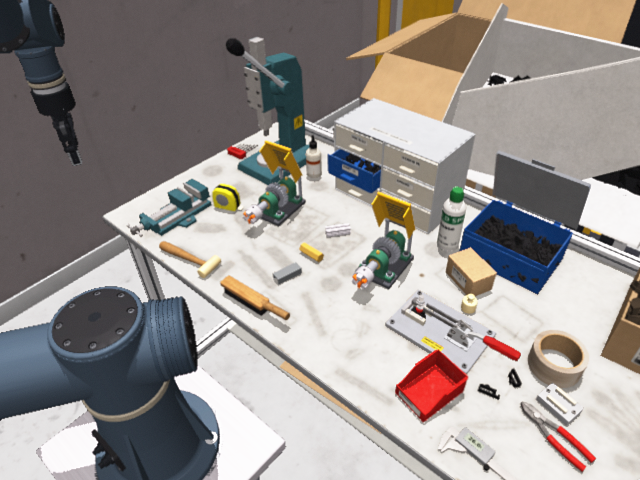

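View pics/top0.png

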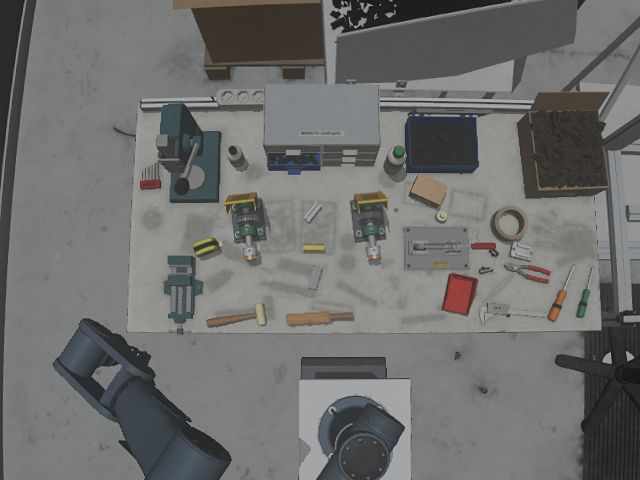

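```bash
python3 - <<'E'
from h import *
s=load('scene'); t=load('top')
a=cv2.resize(s['image'][130:320,190:430],None,fx=3.3,fy=3.1,interpolation=cv2.INTER_CUBIC); cv2.imwrite('pics/c1.png',a[:600,:800])
a=cv2.resize(t['image'][180:330,190:490],None,fx=2.66,fy=2.66,interpolation=cv2.INTER_CUBIC); cv2.imwrite('pics/c2.png',a[:600,:800])
W=world(t)
# rasterised ortho heights from both
for nm,W in (('top',world(t)),('scene',world(s))):
    im=load(nm)['image']; 
    ok=np.isfinite(W[...,2]); 
    if nm=='top': 
        for (u,v) in [(312,211),(314,248),(315,278),(460,294),(249,260),(374,258),(205,247),(427,190)]: print(nm,u,v,np.round(W[v,u],4))
    m=ok&(W[...,0]>.3)&(W[...,0]<1.0)&(abs(W[...,1]-.1)<.4)&(abs(W[...,2])<.004); print(nm,m.sum(),W[m][:,2].mean())
    # clusters in area above table
    m=ok&(W[...,0]>.3)&(W[...,0]<.9)&(W[...,1]>-.4)&(W[...,1]<.5)&(W[...,2]>.008)&(W[...,2]<.3)
    n,l,st,c=cv2.connectedComponentsWithStats(m.astype(np.uint8))
    for i in range(1,n):
        if st[i,4]>40:
            P=W[l==i]; (cx,cy),(w,h),an=cv2.minAreaRect(P[:,:2].astype(np.float32)); print(nm,st[i].tolist(),'c',round(cx,4),round(cy,4),'sz',round(w,3),round(h,3),'an',round(an,1),'zmax',np.round(np.percentile(P[:,2],[50,97]),3),im[l==i].mean(0).astype(int))
E
```

```text
top 312 211 [0.6305 0.1203 0.0175]
top 314 248 [0.5221 0.1143 0.0202]
top 315 278 [0.4361 0.1114 0.019 ]
top 460 294 [ 0.3896 -0.308   0.006 ]
top 249 260 [0.4851 0.2979 0.0413]
top 374 258 [ 0.4872 -0.0526  0.0736]
top 205 247 [0.5187 0.4194 0.0671]
top 427 190 [ 0.6852 -0.2095  0.0554]
top 23936 7.59731234523871e-05
top [262, 97, 121, 78, 8171] c 0.8093 0.0904 sz 0.181 0.358 an 0.0 zmax [0.212 0.22 ] [116 114 112]
top [160, 103, 62, 100, 2861] c 0.7671 0.4461 sz 0.104 0.217 an 89.0 zmax [0.032 0.292] [75 74 65]
top [383, 108, 110, 100, 5784] c 0.8091 -0.2415 sz 0.249 0.294 an 43.7 zmax [0.046 0.239] [66 67 67]
top [226, 145, 19, 22, 299] c 0.7942 0.339 sz 0.046 0.061 an 56.4 zmax [0.077 0.121] [84 88 90]
top [350, 191, 38, 70, 1677] c 0.5871 -0.0495 sz 0.202 0.102 an 6.3 zmax [0.063 0.19 ] [82 92 92]
top [224, 192, 42, 70, 1765] c 0.5753 0.307 sz 0.185 0.102 an 7.6 zmax [0.062 0.189] [80 90 89]
top [304, 202, 18, 21, 154] c 0.628 0.1185 sz 0.023 0.061 an 50.0 zmax [0.018 0.026] [142 141 140]
top [435, 211, 13, 11, 108] c 0.6155 -0.2546 sz 0.03 0.032 an 36.6 zmax [0.026 0.042] [123 
[... 1561 characters left out ...]
3, 26, 12, 209] c 0.6297 0.1214 sz 0.025 0.062 an 50.5 zmax [0.019 0.023] [212 209 215]
scene [159, 241, 62, 36, 623] c 0.3329 0.3382 sz 0.063 0.17 an 1.3 zmax [0.021 0.026] [125 172 206]
scene [299, 242, 25, 19, 225] c 0.5225 0.1169 sz 0.025 0.063 an 4.2 zmax [0.021 0.025] [ 88 184 219]
scene [272, 262, 30, 20, 304] c 0.4384 0.1145 sz 0.031 0.065 an 76.8 zmax [0.018 0.022] [156 155 155]
scene [220, 275, 70, 45, 1021] c 0.3238 0.1002 sz 0.031 0.19 an 3.2 zmax [0.036 0.043] [ 88 142 186]
scene [385, 289, 136, 131, 6300] c 0.4848 -0.2465 sz 0.259 0.252 an 68.4 zmax [0.015 0.06 ] [138 140 178]
scene [455, 427, 17, 19, 158] c 0.3492 -0.3928 sz 0.018 0.032 an 79.3 zmax [0.012 0.015] [196 198 200]
```

View pics/c1.png

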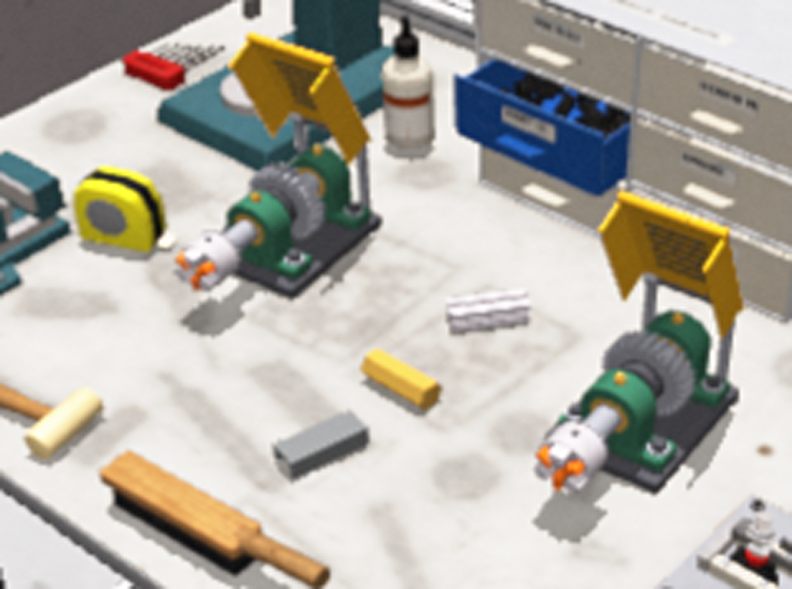

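View pics/c2.png

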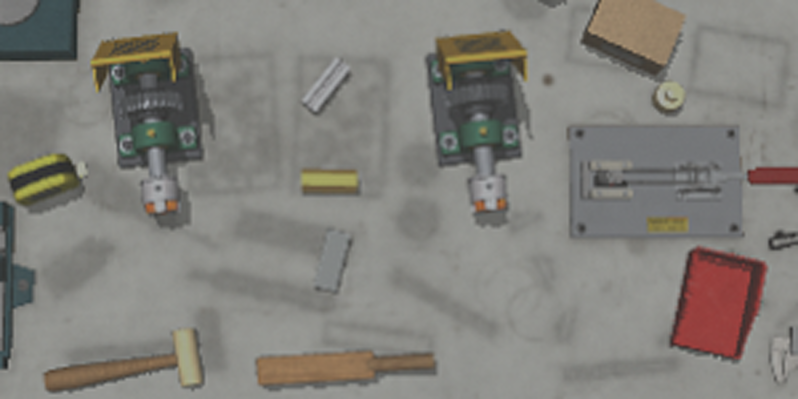

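```bash
cat >> h.py <<'E'
def tool(x,y,ztip,phi,st=None):
    "world target of fingertips + jaw direction phi(deg) -> shift mm in tool axes, turn deg"
    st=st or sense(); r=R.from_quat(st['tool_rot']); M=r.as_matrix()
    d=M.T@(np.array([x,y,ztip+tip_extent])-st['tcp_pos'])*1000
    p0=np.degrees(np.arctan2(M[1,1],M[0,1])); t=-((phi-p0+90)%180-90)
    q1=np.degrees(np.arctan2(y,x)); q6=q1-(p0-t)
    return np.round(d,1).tolist(),round(t,1),'q6=%.0f'%((q6+180)%360-180)
def parts(view=None,box=((.36,.72),(.0,.24)),fresh=True):
    out=[]
    for nm in ('top','scene'):
        s=snap(nm) if fresh else load(nm); W=world(s); z=W[...,2]
        m=(z>.008)&(z<.05)&(W[...,0]>box[0][0])&(W[...,0]<box[0][1])&(W[...,1]>box[1][0])&(W[...,1]<box[1][1])
        n,l,stt,c=cv2.connectedComponentsWithStats(m.astype(np.uint8))
        for i in range(1,n):
            if stt[i,4]>60 and stt[i,4]<600:
                P=W[l==i]; P=P[P[:,2]>np.percentile(P[:,2],50)-.005]
                (a,b),(w,h),an=cv2.minAreaRect(P[:,:2].astype(np.float32))
                C=P[:,:2]-P[:,:2].mean(0); e=np.linalg.svd(C,full_matrices=False)[2][0]; ang=np.degrees(np.arctan2(e[1],e[0]))
                print(nm,'mid',np.round([a,b],4),'mean',np.round(P.mean(0),4),'sz',np.round([w,h],3),'long axis',round((ang+90)%180-90,1),'uv',c[i].astype(int))
E
python3 - <<'E'
from h import *
parts(fresh=False)
for nm in ('top','scene'):
    W=world(load(nm)); z=W[...,2]
    for side,(y0,y1) in dict(L=(.2,.38),R=(-.13,.04)).items():
        b=(W[...,1]>y0)&(W[...,1]<y1)
        h=b&(W[...,0]>.45)&(W[...,0]<.507)&(z>.055)&(z<.08)
        sh=b&(W[...,0]>.47)&(W[...,0]<.57)&(z>.05)&(z<.095)
        base=b&(z>.008)&(z<.016)&(W[...,0]>.5)
        print(nm,side,'hub',np.round(W[h].mean(0),4),h.sum(),np.round(np.percentile(W[h],[2,98],axis=0),4).tolist())
        (a,c),(w,hh),an=cv2.minAreaRect(W[base][:,:2].astype(np.float32)); print('  base',round(a,4),round(c,4),round(w,3),round(hh,3),an)
        g=b&(z>.1)&(W[...,0]>.5)&(W[...,0]<.7); P=W[g]; top=P[P[:,2]>.18]; print('  guard lip',np.round(top.mean(0),4),np.round(P.max(0),3),np.round(P.min(0),3))
        # edge of lip direction
        C=top-top.mean(0); e=np.linalg.svd(C,full_matrices=False)[2][0]; print('  lip dir',np.round(e,3))
W=world(load('top'));im=load('top')['image'].astype(int)
red=(im[...,2]>im[...,1]*1.6)&(im[...,2]>im[...,0]*1.6)&(W[...,0]<.5)&(W[...,1]<-.2)&(W[...,1]>-.4)
P=W[red]; print('red all',cv2.minAreaRect(P[:,:2].astype(np.float32)))
f=P[P[:,2]<.008]; print('floor',cv2.minAreaRect(f[:,:2].astype(np.float32)))
r=P[P[:,2]>.04]; print('rim',cv2.minAreaRect(r[:,:2].astype(np.float32)), np.round(r.mean(0),3))
s=load('top'); cv2.imwrite('pics/c3.png',np.hstack([cv2.resize(s['image'][185:275,x:x+60],None,fx=6.5,fy=6.5,interpolation=cv2.INTER_CUBIC) for x in (220,345)]))
E
```

```text
top mid [0.6284 0.1191] mean [0.6283 0.1188 0.0191] sz [0.02  0.062] long axis -37.9 uv [312 211]
top mid [0.5226 0.1144] mean [0.5229 0.1142 0.0215] sz [0.057 0.024] long axis -89.3 uv [313 247]
top mid [0.437  0.1123] mean [0.4373 0.1124 0.0191] sz [0.024 0.064] long axis -12.8 uv [314 277]
scene mid [0.6298 0.1215] mean [0.6292 0.1211 0.0194] sz [0.025 0.062] long axis -37.9 uv [337 228]
scene mid [0.5222 0.1166] mean [0.5216 0.1157 0.0213] sz [0.023 0.063] long axis -89.9 uv [310 251]
scene mid [0.4383 0.1149] mean [0.4377 0.1132 0.0184] sz [0.03  0.065] long axis -15.2 uv [287 271]
top L hub [0.4957 0.2936 0.0658] 97 [[0.484, 0.2757, 0.0567], [0.5052, 0.3101, 0.0754]]
  base 0.7231 0.2902 0.179 0.445 89.30867004394531
  guard lip [0.6211 0.308  0.1893] [0.665 0.354 0.198] [0.592 0.267 0.1  ]
  lip dir [-0.106  0.994  0.025]
top R hub [ 0.4965 -0.0516  0.065 ] 87 [[0.4858, -0.068, 0.0562], [0.5064, -0.0347, 0.0741]]
  base 0.752 -0.0454 0.168 0.504 89.74578857421875
  guard lip [ 0.6217 -0.0406  0.1891] [0.668 0.004 0.199] [ 0.594 -0.079  0.1  ]
  lip dir [-0.096  0.995  0.038]
s
[... 175 characters left out ...]
 [0.666 0.355 0.194] [0.591 0.266 0.1  ]
  lip dir [ 0.14  -0.99   0.005]
scene R hub [ 0.4963 -0.0541  0.0643] 151 [[0.4871, -0.0689, 0.0556], [0.5063, -0.0374, 0.072]]
  base 0.7728 -0.0737 0.117 0.467 84.09403991699219
  guard lip [ 0.6234 -0.0404  0.1882] [0.667 0.004 0.193] [ 0.595 -0.081  0.1  ]
  lip dir [ 0.099 -0.995 -0.013]
red all ((0.3893432021141052, -0.3004361093044281), (0.07988645881414413, 0.10528962314128876), 76.45805358886719)
floor ((0.3900815546512604, -0.30485886335372925), (0.06529786437749863, 0.09976082295179367), 76.82426452636719)
rim ((0.40393558144569397, -0.30388930439949036), (0.07980570942163467, 0.07428482174873352), 76.25137329101562) [ 0.409 -0.304  0.048]
```

View pics/c3.png

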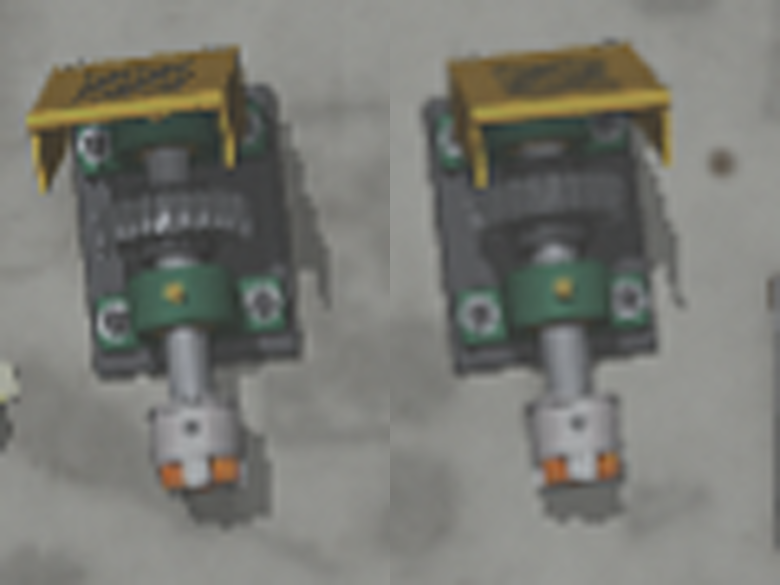

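```bash
python3 - <<'E'
from h import *
for z in (.23,.06,.004): print(z,tool(.5223,.1155,z,0))
E
```

```text
0.23 ([-435.0, -313.3, 0.9], np.float64(66.9), 'q6=12')
0.06 ([-435.1, -312.9, 170.9], np.float64(66.9), 'q6=12')
0.004 ([-435.1, -312.8, 226.9], np.float64(66.9), 'q6=12')
```

>>> {"api": "servo_tool", "payload": {
  "rows": [
    [[-435,-313,1],66.9,0.1],
    [[-435,-313,1],66.9,0.1],
    [[-435,-313,1],66.9,0.1],
    [[-435,-313,1],66.9,0.1],
    [[-435,-313,1],66.9,0.1],
    [[-435,-313,50],66.9,0.1],
    [[-435,-313,100],66.9,0.1],
    [[-435,-313,100],66.9,0.1]
  ],
  "force": 40
}}

```text
t: 0.9
tcp_pos: [0.4489, 0.2368, 0.3593]
tool_rot: [0.709, 0.705, -0.0, 0.0]
force: [0.4, 0.2, -0.3]
finger_gap: 0.551
```

```bash
python3 - <<'E'
from h import *
s=sense(); print(s['t'],s['tcp_pos'],s['force'],s['finger_gap'])
for z in (.05,.004): print(z,tool(.5223,.1155,z,0))
E
```

```text
0.9 [0.44891266 0.23677932 0.35930744] [ 0.42074124  0.19944374 -0.30647149] 0.551167604531684
0.05 ([-120.7, 74.1, 136.1], np.float64(-0.3), 'q6=12')
0.004 ([-120.6, 74.1, 182.1], np.float64(-0.3), 'q6=12')
```

>>> {"api": "servo_tool", "payload": {
  "rows": [
    [[-121,74,60],0,0.1],
    [[-121,74,80],0,0.1],
    [[-121,74,110],0,0.1],
    [[-121,74,135],0,0.1],
    [[-121,74,150],0,0.1],
    [[-121,74,165],0,0.1],
    [[-121,74,182],0,0.1],
    [[-121,74,182],0,0.1]
  ]
}}

```text
t: 1.7
tcp_pos: [0.5214, 0.1148, 0.1752]
tool_rot: [0.709, 0.705, -0.002, -0.001]
force: [0.0, 0.3, -0.2]
finger_gap: 0.55
```

>>> {"api": "servo_tool", "payload": {
  "rows": [
    [[0,0,0],0,-1],
    [[0,0,0],0,-1],
    [[0,0,0],0,-1],
    [[0,0,0],0,-1],
    [[0,0,0],0,-1],
    [[0,0,0],0,-1]
  ]
}}

```text
t: 2.3
tcp_pos: [0.5214, 0.1149, 0.1757]
tool_rot: [0.709, 0.705, -0.002, -0.001]
force: [0.1, 0.5, 1.7]
finger_gap: 0.269
```

```bash
python3 - <<'E'
from h import *
s=sense(); print(s['t'],s['tcp_pos'],s['force'],s['finger_gap'])
for z in (.14,.062): print(z,tool(.3855,-.318,z,76.5))
E
```

```text
2.3 [0.52139094 0.11491804 0.17569916] [0.09074545 0.46400296 1.65545414] 0.2687768698717813
0.14 ([-434.0, -133.7, -136.5], np.float64(-76.9), 'q6=-116')
0.062 ([-433.9, -133.4, -58.5], np.float64(-76.9), 'q6=-116')
```

>>> {"api": "servo_tool", "payload": {
  "rows": [
    [[0,0,-50],0,-1],
    [[0,0,-100],0,-1],
    [[-40,-12,-137],-8,-1],
    [[-87,-27,-137],-16,-1],
    [[-134,-41,-137],-24,-1],
    [[-182,-56,-137],-32,-1],
    [[-229,-70,-137],-40,-1],
    [[-277,-85,-137],-48,-1]
  ],
  "force": 60
}}

```text
t: 3.1
tcp_pos: [0.4454, -0.1297, 0.3136]
tool_rot: [0.384, 0.923, -0.001, -0.002]
force: [-0.1, 0.2, -1.3]
finger_gap: 0.265
```

```bash
python3 - <<'E'
from h import *
s=sense(); print(s['t'],s['tcp_pos'],s['force'],s['finger_gap'])
for z in (.14,.062): print(z,tool(.3855,-.318,z,76.5))
E
```

```text
3.1 [ 0.44540444 -0.12968501  0.31355988] [-0.13363416  0.20378533 -1.30599311] 0.2650917783142877
0.14 ([-91.5, -175.2, 0.7], np.float64(-31.7), 'q6=-116')
0.062 ([-91.6, -174.8, 78.7], np.float64(-31.7), 'q6=-116')
```

>>> {"api": "servo_tool", "payload": {
  "rows": [
    [[-23,-44,0],-8,-1],
    [[-46,-88,0],-16,-1],
    [[-69,-131,0],-24,-1],
    [[-92,-175,0],-31.7,-1],
    [[-92,-175,40],-31.7,-1],
    [[-92,-175,76],-31.7,-1],
    [[-92,-175,79],-31.7,-1],
    [[-92,-175,79],-31.7,-1]
  ]
}}

```text
t: 3.9
tcp_pos: [0.3853, -0.3178, 0.2345]
tool_rot: [0.118, 0.993, 0.0, -0.003]
force: [-0.6, 0.0, -0.8]
finger_gap: 0.266
```

```bash
python3 - <<'E'
from h import *
s=sense(); print(s['t'],s['tcp_pos'],s['force'],s['finger_gap'],tool(.3855,-.318,.062,76.5))
i=snap('top')['image']; cv2.imwrite('pics/d1.png',cv2.resize(i[240:330,400:520],None,fx=5,fy=5,interpolation=cv2.INTER_CUBIC))
E
```

```text
3.9 [ 0.38530413 -0.31777715  0.23454599] [-0.55707271  0.02205103 -0.82987307] 0.2661319392264435 ([-0.2, -0.2, -0.9], np.float64(-0.0), 'q6=-116')
```

View pics/d1.png

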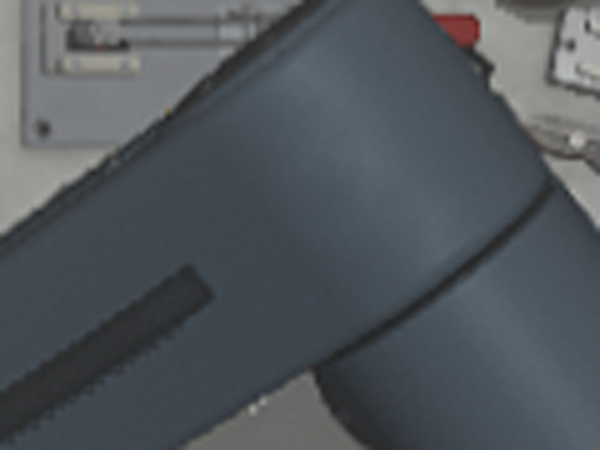

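>>> {"api": "servo_tool", "payload": {
  "rows": [
    [[0,0,0],0,-0.2],
    [[0,0,0],0,-0.1],
    [[0,0,0],0,0.1],
    [[0,0,-50],0,0.1],
    [[0,0,-90],0,0.1]
  ]
}}

```text
t: 4.45
tcp_pos: [0.3864, -0.3176, 0.326]
tool_rot: [0.117, 0.993, 0.0, -0.003]
force: [-0.2, -1.7, -0.2]
finger_gap: 0.549
```

```bash
python3 - <<'E'
from h import *
s=sense(); print(s['t'],s['tcp_pos'],s['force'],s['finger_gap'])
parts()
for z in (.2,.05,.004): print(z,tool(.629,.120,z,52.1))
E
```

```text
4.45 [ 0.38635653 -0.31763643  0.32603649] [-0.17389649 -1.65275029 -0.19601245] 0.5485093075166568
top mid [0.6289 0.1186] mean [0.6281 0.1192 0.0198] sz [0.021 0.061] long axis -37.4 uv [312 211]
top mid [0.4371 0.1122] mean [0.4378 0.1121 0.0188] sz [0.024 0.064] long axis -12.2 uv [314 277]
scene mid [0.6297 0.1213] mean [0.6292 0.1206 0.0197] sz [0.023 0.062] long axis -38.2 uv [337 228]
scene mid [0.4381 0.1143] mean [0.4374 0.1133 0.0187] sz [0.031 0.065] long axis -14.5 uv [286 271]
0.2 ([-132.9, 482.6, -46.7], np.float64(24.5), 'q6=-41')
0.05 ([-132.1, 484.1, 103.3], np.float64(24.5), 'q6=-41')
0.004 ([-131.9, 484.5, 149.3], np.float64(24.5), 'q6=-41')
```

>>> {"api": "servo_tool", "payload": {
  "rows": [
    [[-5,30,-40],3,0.1],
    [[-10,75,-60],8,0.1],
    [[-15,123,-80],12,0.1],
    [[-20,172,-80],16,0.1],
    [[-25,221,-80],20,0.1],
    [[-32,270,-80],24.5,0.1],
    [[-50,315,-80],24.5,0.1],
    [[-72,358,-80],24.5,0.1]
  ]
}}

```text
t: 5.35
tcp_pos: [0.5403, 0.016, 0.4078]
tool_rot: [0.325, 0.946, -0.005, 0.003]
force: [1.3, -0.6, -0.6]
finger_gap: 0.55
```

```bash
python3 - <<'E'
from h import *
s=sense(); print(s['t'],s['tcp_pos'],s['force'],s['finger_gap'])
for z in (.2,.05,.004): print(z,tool(.629,.120,z,52.1))
E
```

```text
5.35 [0.54030722 0.01595991 0.40778392] [ 1.316915   -0.56152789 -0.5718944 ] 0.5503860340793439
0.2 ([-5.8, 136.8, 33.5], np.float64(0.0), 'q6=-41')
0.05 ([-4.6, 137.8, 183.5], np.float64(0.0), 'q6=-41')
0.004 ([-4.2, 138.2, 229.5], np.float64(0.0), 'q6=-41')
```

>>> {"api": "servo_tool", "payload": {
  "rows": [
    [[-3,48,0],0,0.1],
    [[-5,95,10],0,0.1],
    [[-5,137,30],0,0.1],
    [[-5,138,78],0,0.1],
    [[-5,138,126],0,0.1],
    [[-5,138,170],0,0.1],
    [[-4,138,200],0,0.1],
    [[-4,138,229],0,0.1]
  ]
}}

```text
t: 6.15
tcp_pos: [0.6279, 0.1203, 0.1758]
tool_rot: [0.324, 0.946, -0.005, 0.002]
force: [0.7, 0.1, 0.4]
finger_gap: 0.552
```

>>> {"api": "servo_tool", "payload": {
  "rows": [
    [[0,0,0],0,0.1],
    [[0,0,0],0,-1],
    [[0,0,0],0,-1],
    [[0,0,0],0,-1],
    [[0,0,0],0,-1],
    [[0,0,0],0,-1]
  ],
  "force": 50
}}

```text
t: 6.75
tcp_pos: [0.6283, 0.1204, 0.1773]
tool_rot: [0.324, 0.946, -0.005, 0.003]
force: [-0.7, 0.3, 5.5]
finger_gap: 0.22
```

```bash
python3 - <<'E'
from h import *
s=sense(); print(s['t'],s['tcp_pos'],s['force'],s['finger_gap'])
for z in (.2,.14,.062): print(z,tool(.3935,-.285,z,76.5))
E
```

```text
6.75 [0.62827086 0.12039907 0.177289  ] [-0.73917296  0.30572393  5.47622827] 0.22016939104377964
0.2 ([-65.0, -465.5, -192.4], np.float64(-24.3), 'q6=-112')
0.14 ([-64.5, -465.1, -132.4], np.float64(-24.3), 'q6=-112')
0.062 ([-63.8, -464.6, -54.4], np.float64(-24.3), 'q6=-112')
```

```bash
python3 - <<'E'
from h import *
for w in ((.628,.12,.08,52.1),(.5,.09,.15,57),(.46,-.05,.15,66),(.3935,-.285,.14,76.5)): print(w,tool(*w))
E
```

```text
(0.628, 0.12, 0.08, 52.1) ([-0.7, -1.0, -76.1], np.float64(0.1), 'q6=-41')
(0.5, 0.09, 0.15, 57) ([81.4, -103.7, -146.1], np.float64(-4.8), 'q6=-47')
(0.46, -0.05, 0.15, 66) ([27.1, -238.8, -144.7], np.float64(-13.8), 'q6=-72')
(0.3935, -0.285, 0.14, 76.5) ([-64.5, -465.1, -132.4], np.float64(-24.3), 'q6=-112')
```

>>> {"api": "servo_tool", "payload": {
  "rows": [
    [[0,0,-48],0,-1],
    [[10,-15,-90],0,-1],
    [[35,-45,-120],-2,-1],
    [[60,-78,-146],-4,-1],
    [[70,-125,-146],-6,-1],
    [[50,-170,-146],-9,-1],
    [[35,-217,-146],-12,-1],
    [[18,-263,-144],-15,-1]
  ]
}}

```text
t: 7.55
tcp_pos: [0.4513, -0.0758, 0.3237]
tool_rot: [0.196, 0.981, -0.005, 0.003]
force: [1.1, -0.4, -0.0]
finger_gap: 0.22
```

```bash
python3 - <<'E'
from h import *
s=sense(); print(s['t'],s['tcp_pos'],s['force'],s['finger_gap'])
for z in (.14,.062): print(z,tool(.3935,-.285,z,76.5))
E
```

```text
7.55 [ 0.45129123 -0.07583042  0.32367439] [ 1.08701128 -0.38550232 -0.04424498] 0.22032590198199226
0.14 ([-27.1, -215.2, 12.4], np.float64(-9.1), 'q6=-112')
0.062 ([-26.5, -214.5, 90.4], np.float64(-9.1), 'q6=-112')
```

>>> {"api": "servo_tool", "payload": {
  "rows": [
    [[-6,-48,0],-2,-1],
    [[-12,-96,0],-4,-1],
    [[-19,-144,0],-6,-1],
    [[-25,-190,0],-9.1,-1],
    [[-27,-215,30],-9.1,-1],
    [[-27,-215,75],-9.1,-1],
    [[-27,-215,90],-9.1,-1],
    [[-27,-215,90],-9.1,-1]
  ]
}}

```text
t: 8.35
tcp_pos: [0.3929, -0.2855, 0.2338]
tool_rot: [0.118, 0.993, -0.004, 0.001]
force: [0.8, -0.8, 0.1]
finger_gap: 0.221
```

>>> {"api": "servo_tool", "payload": {
  "rows": [
    [[0,0,0],0,-0.2],
    [[0,0,0],0,-0.1],
    [[0,0,0],0,0.1],
    [[0,0,-50],0,0.1],
    [[0,0,-90],0,0.1]
  ]
}}

```text
t: 8.85
tcp_pos: [0.393, -0.2847, 0.3244]
tool_rot: [0.118, 0.993, -0.003, -0.0]
force: [0.7, -1.4, 0.1]
finger_gap: 0.554
```

```bash
python3 - <<'E'
from h import *
s=sense(); print(s['t'],s['tcp_pos'],s['force'],s['finger_gap'])
parts()
for w in ((.4372,.113,.15,76.5),(.4372,.113,.05,76.5),(.4372,.113,.005,76.5)): print(w,tool(*w))
cv2.imwrite('pics/d2.png',cv2.resize(load('scene')['image'][310:440,370:500],None,fx=4,fy=4,interpolation=cv2.INTER_CUBIC))
E
```

```text
8.85 [ 0.39302401 -0.28466704  0.32442537] [ 0.67103482 -1.41438469  0.07560348] 0.5544358266758025
top mid [0.4369 0.1122] mean [0.4378 0.112  0.019 ] sz [0.024 0.064] long axis -13.9 uv [314 277]
scene mid [0.4386 0.114 ] mean [0.437  0.1135 0.0185] sz [0.029 0.065] long axis -13.2 uv [286 271]
(0.4372, 0.113, 0.15, 76.5) ([51.8, 397.8, -0.7], np.float64(-0.1), 'q6=-62')
(0.4372, 0.113, 0.05, 76.5) ([53.1, 399.2, 99.3], np.float64(-0.1), 'q6=-62')
(0.4372, 0.113, 0.005, 76.5) ([53.6, 399.8, 144.3], np.float64(-0.1), 'q6=-62')
```

View pics/d2.png

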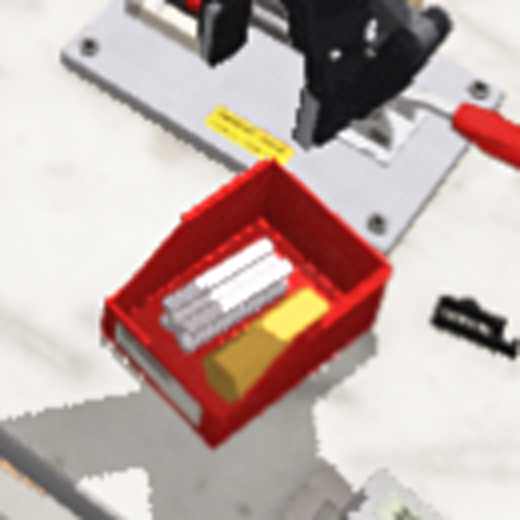

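>>> {"api": "servo_tool", "payload": {
  "rows": [
    [[7,50,0],0,0.15],
    [[13,100,0],0,0.15],
    [[20,150,0],0,0.15],
    [[26,200,0],0,0.15],
    [[33,250,0],0,0.15],
    [[39,300,0],0,0.15],
    [[46,350,0],0,0.15],
    [[53,399,0],0,0.15]
  ]
}}

```text
t: 9.75
tcp_pos: [0.4358, 0.1147, 0.3232]
tool_rot: [0.118, 0.993, -0.008, 0.006]
force: [0.8, -0.9, 0.3]
finger_gap: 0.575
```

```bash
python3 - <<'E'
from h import *
s=sense(); print(s['t'],s['tcp_pos'],s['force'],s['finger_gap'])
print(tool(.4372,.113,.005,76.5))
E
```

```text
9.75 [0.43580626 0.1146927  0.32320146] [ 0.78424511 -0.91180556  0.3408742 ] 0.5748908786472589
([0.3, 0.7, 144.8], np.float64(-0.0), 'q6=-62')
```

>>> {"api": "servo_tool", "payload": {
  "rows": [
    [[0,0,48],0,0.15],
    [[0,0,90],0,0.15],
    [[0,0,120],0,0.15],
    [[0,0,144],0,0.15],
    [[0,0,144],0,0.15],
    [[0,0,144],0,-1],
    [[0,0,144],0,-1],
    [[0,0,144],0,-1]
  ],
  "force": 35
}}

```text
t: 10.55
tcp_pos: [0.4377, 0.1123, 0.1807]
tool_rot: [0.118, 0.993, -0.007, 0.008]
force: [-0.0, -0.5, 0.3]
finger_gap: 0.279
```

>>> {"api": "servo_tool", "payload": {
  "rows": [
    [[0,0,0],0,-1],
    [[0,0,0],0,-1],
    [[0,0,-48],0,-1],
    [[0,0,-95],0,-1],
    [[0,0,-140],0,-1]
  ]
}}

```text
t: 11.05
tcp_pos: [0.4355, 0.1146, 0.3218]
tool_rot: [0.118, 0.993, -0.008, 0.007]
force: [1.2, 0.2, -0.5]
finger_gap: 0.284
```

```bash
python3 - <<'E'
from h import *
s=sense(); print(s['t'],s['tcp_pos'],s['force'],s['finger_gap'])
for w in ((.3895,-.3015,.15,76.5),(.3895,-.3015,.068,76.5)): print(w,tool(*w))
parts()
E
```

```text
11.05 [0.43550875 0.11459767 0.32183409] [ 1.16998725  0.24668348 -0.53672286] 0.28403756347203823
(0.3895, -0.3015, 0.15, 76.5) ([-52.7, -415.3, 4.8], np.float64(-0.0), 'q6=-114')
(0.3895, -0.3015, 0.068, 76.5) ([-51.4, -414.2, 86.8], np.float64(-0.0), 'q6=-114')
```

>>> {"api": "servo_tool", "payload": {
  "rows": [
    [[-6,-50,0],0,-1],
    [[-13,-100,0],0,-1],
    [[-19,-150,0],0,-1],
    [[-26,-200,0],0,-1],
    [[-32,-250,0],0,-1],
    [[-38,-300,0],0,-1],
    [[-45,-350,0],0,-1],
    [[-51,-400,0],0,-1]
  ]
}}

```text
t: 11.95
tcp_pos: [0.3926, -0.2846, 0.3306]
tool_rot: [0.118, 0.993, -0.006, 0.014]
force: [1.1, -0.2, -0.2]
finger_gap: 0.276
```

```bash
python3 - <<'E'
from h import *
s=sense(); print(s['t'],s['tcp_pos'],s['force'],s['finger_gap'])
for w in ((.3895,-.3015,.15,76.5),(.3895,-.3015,.06,76.5)): print(w,tool(*w))
parts()
E
```

```text
11.95 [ 0.39264618 -0.28464928  0.33060261] [ 1.08850173 -0.20399198 -0.24866185] 0.27591358771956287
(0.3895, -0.3015, 0.15, 76.5) ([-0.7, -17.1, 7.4], np.float64(-0.1), 'q6=-114')
(0.3895, -0.3015, 0.06, 76.5) ([1.9, -16.2, 97.3], np.float64(-0.1), 'q6=-114')
```

```bash
sed -i "s/d=M.T@.*/d=M.T@(np.array([x,y,ztip])-st['tcp_pos']-M[:,2]*tip_extent)*1000/" h.py; python3 - <<'E'
from h import *
s=sense(); M=R.from_quat(s['tool_rot']).as_matrix(); print('tool z',M[:,2])
for w in ((.3895,-.3015,.15,76.5),(.3895,-.3015,.064,76.5)): print(w,tool(*w))
E
```

```text
tool z [ 0.02977371 -0.02287119 -0.99929497]
(0.3895, -0.3015, 0.15, 76.5) ([7.3, -10.1, 7.9], np.float64(-0.4), 'q6=-114')
(0.3895, -0.3015, 0.064, 76.5) ([10.3, -8.8, 93.8], np.float64(-0.4), 'q6=-114')
```

>>> {"api": "servo_tool", "payload": {
  "rows": [
    [[8,-10,20],0,-1],
    [[10,-9,60],0,-1],
    [[10,-9,96],0,-1],
    [[10,-9,96],0,-1],
    [[10,-9,96],0,-0.2],
    [[10,-9,96],0,0],
    [[10,-9,60],0,0],
    [[10,-9,10],0,0]
  ]
}}

```text
t: 12.85
tcp_pos: [0.3818, -0.2953, 0.3219]
tool_rot: [0.121, 0.993, -0.009, 0.015]
force: [0.9, -0.7, 0.2]
finger_gap: 0.501
```

>>> {"api": "servo_tool", "payload": {
  "rows": [
    [[10,20,-20],0,0.2],
    [[15,70,-20],0,0.3],
    [[20,118,-20],0,0.4],
    [[20,118,-20],0,0.4],
    [[20,118,-20],0,0.4]
  ]
}}

```text
t: 13.35
tcp_pos: [0.3904, -0.1742, 0.3417]
tool_rot: [0.119, 0.993, -0.01, 0.017]
force: [0.1, -0.1, 0.6]
finger_gap: 0.702
```

```bash
python3 - <<'E'
from h import *
s=sense(); M=R.from_quat(s['tool_rot']).as_matrix(); print(s['t'],s['tcp_pos'],s['force'],s['finger_gap'],'tool z',M[:,2])
parts()
a=cv2.resize(load('scene')['image'][310:440,370:500],None,fx=4,fy=4,interpolation=cv2.INTER_CUBIC)
b=cv2.resize(load('top')['image'][255:325,430:500],(520,520),interpolation=cv2.INTER_CUBIC)
cv2.imwrite('pics/d3.png',cv2.resize(np.hstack([a,b]),(800,400)))
E
```

```text
13.35 [ 0.39036551 -0.1742344   0.34169921] [ 0.0727577  -0.10930625  0.59242548] 0.7019136187953804 tool z [ 0.03145969 -0.02357449 -0.99922697]
```

View pics/d3.png

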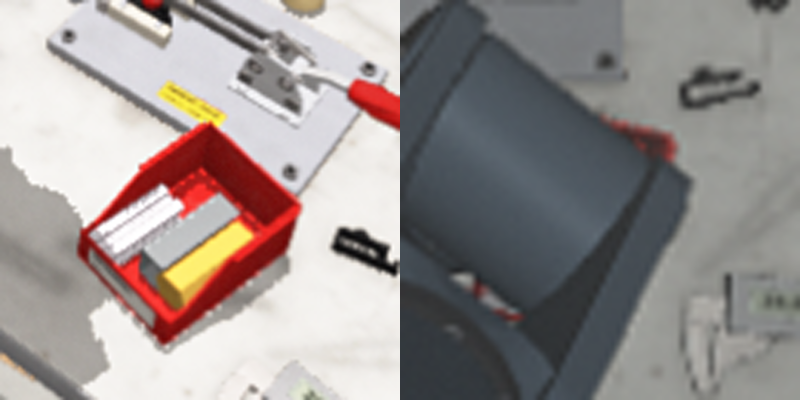

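```bash
cat > fit.py <<'E'
from h import *
from scipy.optimize import least_squares
def fit(side,names=('top','scene')):
    y0={'L':.294,'R':-.052}[side]
    for nm in names+(names if len(names)>1 else ()) [:0]:
        W=world(load(nm)); P=W[(abs(W[...,1]-y0)<.04)&(W[...,0]>.45)&(W[...,0]<.53)&(W[...,2]>.045)&(W[...,2]<.08)]
        def res(p):
            d=np.array([np.cos(p[1]),np.sin(p[1])]); q=P[:,:2]-[.5,p[0]]; l=q@[-d[1],d[0]]
            r=np.hypot(l,P[:,2]-.05-p[2]); return np.minimum(abs(r-.02),abs(r-.01))
        o=least_squares(res,[y0,.1,0],loss='soft_l1',f_scale=.001,x_scale=[.001,.01,.001])
        r=np.hypot((P[:,:2]-[.5,o.x[0]])@[-np.sin(o.x[1]),np.cos(o.x[1])],P[:,2]-.05-o.x[2]); h=(abs(r-.02)<.003)
        print(nm,side,len(P),'y@.5 %.4f yaw %.1f dz %.4f'%(o.x[0],np.degrees(o.x[1]),o.x[2]),'hub x',np.round(np.percentile(P[h][:,0],[1,10,50,90,99]),4),'med res',np.round(np.median(res(o.x)),4))
if __name__=='__main__':
    for n in ('top','scene'):
        pass
    fit('L');fit('R')
E
python3 - <<'E'
import numpy as np
from h import *
import fit
# first images were overwritten; reuse latest
fit.fit('L'); fit.fit('R')
W=world(load('top'))
for y0 in (.294,-.052):
    m=(abs(W[...,1]-y0)<.006)&(W[...,0]>.43)&(W[...,0]<.56)&(W[...,2]>.03)
    P=W[m]; P=P[np.argsort(P[:,0])]; print(np.round(P[::2,[0,2]]*1000).astype(int).tolist())
print(tool(.48,.29,.15,96))
E
```

```text
top L 207 y@.5 0.2942 yaw 4.6 dz 0.0010 hub x [0.4849 0.491  0.5043 0.5165 0.5215] med res 0.0021
scene L 244 y@.5 0.2954 yaw 11.3 dz 0.0009 hub x [0.4845 0.4908 0.5061 0.5185 0.5226] med res 0.0014
top R 186 y@.5 -0.0533 yaw 5.5 dz -0.0005 hub x [0.4879 0.493  0.5076 0.5188 0.5222] med res 0.0021
scene R 190 y@.5 -0.0538 yaw 15.5 dz 0.0005 hub x [0.4861 0.4876 0.4991 0.5126 0.5204] med res 0.0015
[[484, 48], [485, 45], [485, 41], [486, 59], [488, 65], [488, 63], [490, 72], [491, 62], [493, 71], [493, 67], [496, 73], [497, 65], [499, 69], [499, 65], [501, 75], [501, 72], [504, 73], [505, 66], [507, 71], [507, 68], [510, 71], [510, 67], [512, 73], [513, 66], [515, 75], [516, 65], [519, 68], [519, 63], [523, 57], [524, 52], [525, 62], [526, 59], [528, 59], [529, 56], [531, 62], [531, 57], [532, 55], [534, 61], [534, 57], [537, 61], [537, 58], [538, 53], [540, 56], [540, 54], [541, 67], [543, 58], [543, 53], [545, 64], [546, 57], [548, 57], [549, 54], [551, 61], [552, 53], [554, 61], [554, 41], [554, 58], [554, 74], [555, 69], [557, 73], [558, 69], [560, 77]]
[[485, 39], [487, 53], [487, 73], [488, 66], [490, 72], [490, 70], [492, 52], [493, 72], [496, 71], [496, 66], [499, 71], [499, 69], [501, 73], [501, 72], [504, 73], [505, 68], [507, 70], [507, 69], [510, 72], [510, 70], [513, 71], [513, 67], [516, 69], [516, 66], [518, 75], [519, 66], [522, 67], [522, 65], [525, 59], [526, 53], [528, 58], [529, 54], [530, 68], [531, 59], [533, 49], [534, 60], [535, 55], [537, 62], [539, 63], [540, 59], [542, 61], [543, 57], [545, 63], [545, 62], [546, 53], [548, 61], [549, 54], [551, 63], [553, 67], [554, 57], [555, 54], [556, 83], [557, 61], [557, 75], [560, 75]]
([31.8, 476.9, 9.4], np.float64(-19.9), 'q6=-65')
```

>>> {"api": "servo_tool", "payload": {
  "rows": [
    [[5,45,0],-4,0.7],
    [[9,93,0],-8,0.7],
    [[13,142,0],-12,0.7],
    [[17,191,0],-16,0.7],
    [[21,240,0],-19.9,0.7],
    [[23,289,0],-19.9,0.7],
    [[26,338,0],-19.9,0.7],
    [[28,387,0],-19.9,0.7]
  ]
}}

```text
t: 14.25
tcp_pos: [0.4578, 0.2072, 0.3345]
tool_rot: [-0.052, 0.998, -0.013, 0.016]
force: [0.7, -0.4, -0.5]
finger_gap: 0.844
```

```bash
python3 - <<'E'
from h import *
s=sense(); M=R.from_quat(s['tool_rot']).as_matrix(); print(s['t'],s['tcp_pos'],s['force'],s['finger_gap'],'tool z',M[:,2])
for z in (.15,.1,.031): print(tool(.508,.2955,z,96.1))
E
```

```text
14.25 [0.45778228 0.20715121 0.33451814] [ 0.68520188 -0.35997132 -0.47194393] 0.8444128431832201 tool z [ 0.0329357  -0.02358237 -0.99917922]
([-53.5, 87.7, 10.5], np.float64(-0.2), 'q6=-66')
([-51.9, 89.0, 60.5], np.float64(-0.2), 'q6=-66')
([-49.8, 90.9, 129.4], np.float64(-0.2), 'q6=-66')
```

>>> {"api": "servo_tool", "payload": {
  "rows": [
    [[-28,45,5],0,0.7],
    [[-53,87,10],0,0.7],
    [[-52,88,40],0,0.7],
    [[-51,90,80],0,0.7],
    [[-50,91,110],0,0.7],
    [[-50,91,129],0,0.7],
    [[-50,91,129],0,0.7]
  ]
}}

```text
t: 14.95
tcp_pos: [0.5029, 0.2983, 0.2019]
tool_rot: [-0.05, 0.999, -0.013, 0.013]
force: [0.3, -0.6, 0.5]
finger_gap: 0.851
```

```bash
python3 - <<'E'
from h import *
s=sense(); M=R.from_quat(s['tool_rot']).as_matrix(); print(s['t'],s['tcp_pos'],s['force'],s['finger_gap'],'tool z',M[:,2])
print(tool(.508,.2955,.031,96.1))
snap('top'); a=snap('scene')['image'][150:250,210:330]; cv2.imwrite('pics/e1.png',cv2.resize(a,None,fx=6,fy=6,interpolation=cv2.INTER_CUBIC))
E
```

```text
14.95 [0.50289988 0.29825578 0.20190513] [ 0.26516105 -0.58350894  0.47839393] 0.8505730980485825 tool z [ 0.02811629 -0.02556385 -0.99927772]
([-0.5, 1.6, -2.4], np.float64(-0.3), 'q6=-66')
```

View pics/e1.png

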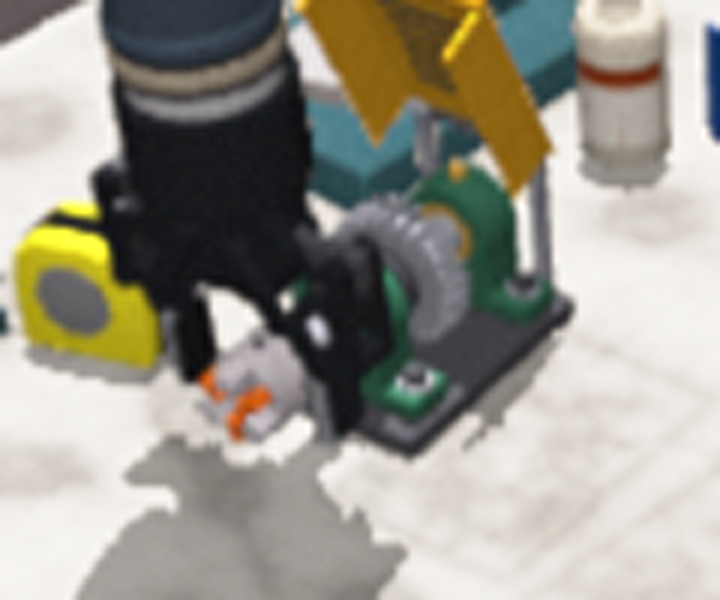

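>>> {"api": "servo_tool", "payload": {
  "rows": [
    [[0,1.5,-1],0,0.2],
    [[0,1.5,-1],0,-0.2],
    [[0,1.5,-1],0,-1],
    [[0,1.5,-1],0,-1],
    [[0,1.5,-1],0,-1],
    [[0,1.5,-1],0,-1]
  ],
  "force": 60
}}

```text
t: 15.65
tcp_pos: [0.5044, 0.3002, 0.2079]
tool_rot: [-0.052, 0.998, -0.013, 0.018]
force: [0.6, -2.6, 4.5]
finger_gap: 0.448
```

```bash
cat >> h.py <<'E'
def stat(yaw=6.1):
    s=sense(); M=R.from_quat(s['tool_rot']).as_matrix(); a=np.radians(yaw); u=np.array([np.cos(a),np.sin(a),0]); tip=s['tcp_pos']+M[:,2]*.155
    print('t',round(s['t'],2),'gap',round(s['finger_gap'],3),'F',np.round(s['force'],1),'F along',round(s['force']@u,1),'grasp along mm',round(tip@u*1000,2),'grasp',np.round(tip,4),'z',np.round(M[:2,2],4),'pull10 in tool',np.round(M.T@(-u)*10,2))
E
python3 -c "
from h import *
stat()"
```

```text
t 15.65 gap 0.448 F [ 0.6 -2.6  4.5] F along 0.3 grasp along mm 538.81 grasp [0.5102 0.2965 0.053 ] z [ 0.0374 -0.024 ] pull10 in tool [ 9.99 -0.03 -0.35]
```

>>> {"api": "servo_tool", "payload": {
  "rows": [
    [[0,0,0],0,-1],
    [[1.5,0,0],0,-1],
    [[3,0,0],0,-1],
    [[4,0,0],0,-1],
    [[4,0,0],0,-1]
  ],
  "force": 100
}}

```text
t: 16.15
tcp_pos: [0.5009, 0.2997, 0.2081]
tool_rot: [-0.052, 0.998, -0.013, 0.019]
force: [3.6, -1.9, -2.5]
finger_gap: 0.44
```

```bash
python3 -c "
from h import *
stat()"
```

```text
t 16.15 gap 0.44 F [ 3.6 -1.9 -2.5] F along 3.4 grasp along mm 535.49 grasp [0.5069 0.296  0.0533] z [ 0.039  -0.0239] pull10 in tool [ 9.99 -0.03 -0.36]
```

>>> {"api": "servo_tool", "payload": {
  "rows": [
    [[2,0,0],0,-1],
    [[3.5,0,0],0,-1],
    [[5,0,0],0,-1],
    [[5,0,0],0,-1]
  ]
}}

```text
t: 16.55
tcp_pos: [0.4967, 0.2992, 0.2081]
tool_rot: [-0.052, 0.998, -0.013, 0.02]
force: [6.5, -2.1, -5.5]
finger_gap: 0.437
```

>>> {"api": "servo_tool", "payload": {
  "rows": [
    [[2,0,0],0,-1],
    [[3.5,0,0],0,-1],
    [[5,0,0],0,-1],
    [[5,0,0],0,-1]
  ]
}}

```text
t: 16.95
tcp_pos: [0.4951, 0.2989, 0.2081]
tool_rot: [-0.052, 0.998, -0.012, 0.025]
force: [13.1, -2.5, -10.5]
finger_gap: 0.438
```

```bash
python3 -c "
from h import *
stat()"
```

```text
t 16.95 gap 0.438 F [ 13.1  -2.5 -10.5] F along 12.8 grasp along mm 531.66 grasp [0.5031 0.2956 0.0533] z [ 0.0518 -0.0212] pull10 in tool [ 9.99 -0.02 -0.49]
```

>>> {"api": "servo_tool", "payload": {
  "rows": [
    [[2,0,0],0,-1],
    [[4,0,0],0,-1],
    [[5,0,0],0,-1],
    [[5,0,0],0,-1]
  ]
}}

```text
t: 17.35
tcp_pos: [0.4935, 0.2986, 0.208]
tool_rot: [-0.053, 0.998, -0.011, 0.03]
force: [13.2, -2.5, -10.5]
finger_gap: 0.435
```

```bash
python3 -c "
from h import *
stat()"
```

```text
t 17.35 gap 0.435 F [ 13.2  -2.5 -10.5] F along 12.9 grasp along mm 531.65 grasp [0.5031 0.2956 0.0533] z [ 0.0616 -0.0191] pull10 in tool [ 9.98 -0.02 -0.59]
```

>>> {"api": "servo_tool", "payload": {
  "rows": [
    [[-2,0,0.1],0,-1],
    [[-4,0,0.2],0,-1],
    [[-6,0,0.3],0,-1],
    [[-8,0,0.4],0,-1],
    [[-8,0,0.4],0,-1]
  ]
}}

```text
t: 17.85
tcp_pos: [0.5007, 0.2994, 0.208]
tool_rot: [-0.053, 0.998, -0.011, 0.029]
force: [-3.8, 1.2, 3.2]
finger_gap: 0.435
```

```bash
python3 -c "
from h import *
stat()"
```

```text
t 17.85 gap 0.435 F [-3.8  1.2  3.2] F along -3.7 grasp along mm 538.55 grasp [0.5099 0.2964 0.0533] z [ 0.0594 -0.0197] pull10 in tool [ 9.98 -0.02 -0.57]
```

>>> {"api": "servo_tool", "payload": {
  "rows": [
    [[-2,0,0.1],0,-1],
    [[-4,0,0.2],0,-1],
    [[-6,0,0.3],0,-1],
    [[-6,0,0.3],0,-1]
  ]
}}

```text
t: 18.25
tcp_pos: [0.5072, 0.3001, 0.208]
tool_rot: [-0.053, 0.998, -0.011, 0.03]
force: [-3.3, 1.5, 2.8]
finger_gap: 0.441
```

>>> {"api": "servo_tool", "payload": {
  "rows": [
    [[-2,0,0.1],0,-1],
    [[-4,0,0.2],0,-1],
    [[-6,0,0.3],0,-1],
    [[-6,0,0.3],0,-1]
  ]
}}

```text
t: 18.65
tcp_pos: [0.5136, 0.3009, 0.2079]
tool_rot: [-0.053, 0.998, -0.011, 0.03]
force: [-2.2, 1.7, 2.5]
finger_gap: 0.433
```

```bash
python3 -c "
from h import *
stat()"
```

```text
t 18.65 gap 0.433 F [-2.2  1.7  2.5] F along -2.0 grasp along mm 551.79 grasp [0.5231 0.298  0.0533] z [ 0.0612 -0.019 ] pull10 in tool [ 9.98 -0.02 -0.59]
```

>>> {"api": "servo_tool", "payload": {
  "rows": [
    [[-2,0,0.1],0,-1],
    [[-4,0,0.2],0,-1],
    [[-5,0,0.3],0,-1],
    [[-5,0,0.3],0,-1]
  ]
}}

```text
t: 19.05
tcp_pos: [0.5179, 0.3015, 0.208]
tool_rot: [-0.053, 0.998, -0.011, 0.029]
force: [-6.0, 1.5, 4.0]
finger_gap: 0.438
```

```bash
python3 -c "
from h import *
stat()
import fit
snap('scene');fit.fit('L',('scene',))"
```

```text
t 19.05 gap 0.438 F [-6.   1.5  4. ] F along -5.8 grasp along mm 555.8 grasp [0.5271 0.2985 0.0533] z [ 0.0589 -0.0194] pull10 in tool [ 9.98 -0.02 -0.56]
scene L 274 y@.5 0.2150 yaw 83.1 dz 0.0068 hub x [0.5108 0.5164 0.5231 0.5284 0.5298] med res 0.0024
```

>>> {"api": "servo_tool", "payload": {
  "rows": [
    [[-2,0,0.1],0,-1],
    [[-4,0,0.2],0,-1],
    [[-5,0,0.3],0,-1],
    [[-5,0,0.3],0,-1]
  ]
}}

```text
t: 19.5
tcp_pos: [0.5195, 0.3018, 0.208]
tool_rot: [-0.052, 0.998, -0.012, 0.024]
force: [-13.4, 0.8, 11.4]
finger_gap: 0.436
```

```bash
python3 -c "
from h import *
stat()"
```

```text
t 19.5 gap 0.436 F [-13.4   0.8  11.4] F along -13.3 grasp along mm 555.85 grasp [0.5271 0.2985 0.0532] z [ 0.0488 -0.0216] pull10 in tool [ 9.99 -0.02 -0.46]
```

>>> {"api": "servo_tool", "payload": {
  "rows": [
    [[-2,0,0.1],0,-1],
    [[-4,0,0.2],0,-1],
    [[-6,0,0.3],0,-1],
    [[-6,0,0.3],0,-1]
  ]
}}

```text
t: 19.9
tcp_pos: [0.5215, 0.3022, 0.208]
tool_rot: [-0.052, 0.998, -0.013, 0.018]
force: [-16.3, 0.6, 13.4]
finger_gap: 0.433
```

```bash
python3 -c "
from h import *
stat()"
```

```text
t 19.9 gap 0.433 F [-16.3   0.6  13.4] F along -16.1 grasp along mm 555.89 grasp [0.5272 0.2984 0.0532] z [ 0.0366 -0.0242] pull10 in tool [ 9.99 -0.03 -0.34]
```

>>> {"api": "servo_tool", "payload": {
  "rows": [
    [[2,0,0],0,-1],
    [[4,0,-0.1],0,-1],
    [[6,0,-0.2],0,-1],
    [[8,0,-0.3],0,-1],
    [[10,0,-0.3],0,-1],
    [[12,0,-0.4],0,-1],
    [[12,0,-0.4],0,-1]
  ]
}}

```text
t: 20.6
tcp_pos: [0.5095, 0.3008, 0.2082]
tool_rot: [-0.052, 0.998, -0.013, 0.018]
force: [3.1, -1.3, -2.8]
finger_gap: 0.439
```

```bash
python3 -c "
from h import *
stat()"
```

```text
t 20.6 gap 0.439 F [ 3.1 -1.3 -2.8] F along 3.0 grasp along mm 543.87 grasp [0.5152 0.2971 0.0533] z [ 0.0369 -0.0243] pull10 in tool [ 9.99 -0.03 -0.34]
```

>>> {"api": "servo_tool", "payload": {
  "rows": [
    [[2,0,0],0,-1],
    [[4,0,-0.1],0,-1],
    [[6,0,-0.2],0,-1],
    [[8,0,-0.3],0,-1],
    [[10,0,-0.3],0,-1],
    [[10,0,-0.3],0,-1]
  ]
}}

```text
t: 21.2
tcp_pos: [0.499, 0.2996, 0.2082]
tool_rot: [-0.052, 0.998, -0.013, 0.017]
force: [2.8, -2.2, -2.4]
finger_gap: 0.437
```

>>> {"api": "servo_tool", "payload": {
  "rows": [
    [[2,0,0],0,-1],
    [[4,0,-0.1],0,-1],
    [[6,0,-0.2],0,-1],
    [[6,0,-0.2],0,-1]
  ]
}}

```text
t: 21.6
tcp_pos: [0.4962, 0.2992, 0.2081]
tool_rot: [-0.052, 0.998, -0.013, 0.022]
force: [12.8, -2.4, -10.3]
finger_gap: 0.439
```

```bash
python3 -c "
from h import *
stat()"
```

```text
t 21.6 gap 0.439 F [ 12.8  -2.4 -10.3] F along 12.5 grasp along mm 531.7 grasp [0.5031 0.2956 0.0533] z [ 0.045  -0.0228] pull10 in tool [ 9.99 -0.02 -0.42]
```

>>> {"api": "servo_tool", "payload": {
  "rows": [
    [[-2,0,0.1],0,-1],
    [[-4,0,0.2],0,-1],
    [[-6,0,0.3],0,-1],
    [[-8,0,0.4],0,-1],
    [[-10,0,0.4],0,-1],
    [[-12,0,0.5],0,-1],
    [[-12,0,0.5],0,-1]
  ]
}}

```text
t: 22.3
tcp_pos: [0.5082, 0.3006, 0.2081]
tool_rot: [-0.053, 0.998, -0.012, 0.022]
force: [-3.0, 0.6, 2.5]
finger_gap: 0.438
```

```bash
python3 -c "
from h import *
stat()"
```

```text
t 22.3 gap 0.438 F [-3.   0.6  2.5] F along -2.9 grasp along mm 543.89 grasp [0.5152 0.2971 0.0533] z [ 0.0451 -0.0227] pull10 in tool [ 9.99 -0.02 -0.42]
```

>>> {"api": "servo_tool", "payload": {
  "rows": [
    [[0,0,0],0,0],
    [[0,0,0],0,0.7],
    [[0,0,0],0,0.7],
    [[0,0,-20],0,0.7],
    [[0,0,-60],0,0.7],
    [[0,0,-105],0,0.7],
    [[0,0,-125],0,0.7],
    [[0,0,-125],0,0.7]
  ]
}}

```text
t: 23.1
tcp_pos: [0.504, 0.304, 0.3371]
tool_rot: [-0.052, 0.998, -0.011, 0.027]
force: [0.7, -0.5, -0.1]
finger_gap: 0.846
```

```bash
python3 -c "
from h import *
stat()
for w in ((.44,.15,.15,96),(.44,.0,.15,96),(.51,-.0527,.14,95.7),(.51,-.0527,.031,95.7)): print(tool(*w))
"
```

```text
t 23.1 gap 0.846 F [ 0.7 -0.5 -0.1] F along 0.7 grasp along mm 541.53 grasp [0.5124 0.3011 0.1824] z [ 0.0545 -0.0189] pull10 in tool [ 9.99 -0.02 -0.52]
([89.5, -141.9, 12.8], np.float64(-0.0), 'q6=-77')
([105.3, -291.0, 15.7], np.float64(-0.0), 'q6=-96')
([41.8, -350.5, 30.5], np.float64(0.3), 'q6=-102')
([47.5, -347.8, 139.3], np.float64(0.3), 'q6=-102')
```

>>> {"api": "servo_tool", "payload": {
  "rows": [
    [[6,-49,2],0,0.7],
    [[12,-98,4],0,0.7],
    [[18,-147,6],0,0.7],
    [[24,-196,10],0,0.7],
    [[30,-245,14],0,0.7],
    [[36,-294,18],0,0.7],
    [[42,-340,24],0,0.7],
    [[42,-350,30],0,0.7]
  ]
}}

```text
t: 23.9
tcp_pos: [0.5006, -0.0534, 0.3127]
tool_rot: [-0.049, 0.998, -0.012, 0.027]
force: [0.2, 0.7, -0.5]
finger_gap: 0.852
```

```bash
python3 -c "
from h import *
stat()
for w in ((.51,-.0527,.14,95.7),(.51,-.0527,.031,95.7)): print(tool(*w))
parts(box=((.36,.72),(-.2,.40)))
"
```

```text
t 23.9 gap 0.852 F [ 0.2  0.7 -0.5] F along 0.3 grasp along mm 500.24 grasp [ 0.5091 -0.0566  0.158 ] z [ 0.0552 -0.0205] pull10 in tool [ 9.99 -0.08 -0.53]
([-0.3, 4.2, -0.5], np.float64(-0.1), 'q6=-102')
([5.5, 7.1, 108.4], np.float64(-0.1), 'q6=-102')
top mid [ 0.6746 -0.1814] mean [ 0.6725 -0.1813  0.0391] sz [0.043 0.01 ] long axis 66.5 uv [415 196]
top mid [0.6089 0.2804] mean [0.5988 0.2752 0.0204] sz [0.126 0.039] long axis 3.9 uv [258 221]
top mid [ 0.6062 -0.0116] mean [ 0.5989 -0.0077  0.0183] sz [0.125 0.03 ] long axis 8.9 uv [356 221]
top mid [ 0.6395 -0.073 ] mean [ 0.6406 -0.0708  0.0238] sz [0.04 0.03] long axis 34.4 uv [378 207]
top mid [0.5968 0.3338] mean [0.5931 0.3366 0.0225] sz [0.111 0.036] long axis 9.3 uv [236 224]
top mid [ 0.4904 -0.1838] mean [ 0.4902 -0.1862  0.0173] sz [0.032 0.058] long axis -6.0 uv [418 259]
scene mid [0.5306 0.3981] mean [0.5279 0.3951 0.0354] sz [0.031 0.014] long axis 7.1 uv [234 201]
scene mid [ 0.6728 -0.1801] mean [ 0.6731 -0.1808  0.0374] sz [0.045 0.006] long axis 64.8 uv [452 268]
scene mid [ 0.493 -0.053] mean [ 0.4919 -0.054   0.045 ] sz [0.014 0.037] long axis -78.1 uv [358 283]
```

>>> {"api": "servo_tool", "payload": {
  "rows": [
    [[1,5,40],0,0.7],
    [[3,6,75],0,0.7],
    [[5,7,100],0,0.7],
    [[5.5,7,107],0,0.7],
    [[5.5,7,107],0,0.7]
  ]
}}

```text
t: 24.5
tcp_pos: [0.4993, -0.045, 0.204]
tool_rot: [-0.051, 0.998, -0.01, 0.024]
force: [0.7, 0.5, -0.1]
finger_gap: 0.846
```

```bash
python3 -c "
from h import *
stat()
print(tool(.51,-.0527,.031,95.7))
"
```

```text
t 24.5 gap 0.846 F [ 0.7  0.5 -0.1] F along 0.7 grasp along mm 499.11 grasp [ 0.507  -0.0476  0.0492] z [ 0.0498 -0.0173] pull10 in tool [ 9.99 -0.05 -0.48]
([-1.5, -4.9, -0.0], np.float64(0.1), 'q6=-102')
```

>>> {"api": "servo_tool", "payload": {
  "rows": [
    [[-1.5,-5,0],0,0.7],
    [[-1.5,-5,0],0,0.2],
    [[-1.5,-5,0],0,-0.2],
    [[-1.5,-5,0],0,-1],
    [[-1.5,-5,0],0,-1],
    [[-1.5,-5,0],0,-1],
    [[-1.5,-5,0],0,-1]
  ],
  "force": 60
}}

```text
t: 25.2
tcp_pos: [0.5013, -0.0487, 0.2057]
tool_rot: [-0.051, 0.998, -0.009, 0.025]
force: [0.8, 7.8, 7.5]
finger_gap: 0.453
```

>>> {"api": "servo_tool", "payload": {
  "rows": [
    [[0,0,0],0,-1],
    [[2,0,-0.1],0,-1],
    [[4,0,-0.2],0,-1],
    [[4,0,-0.2],0,-1]
  ],
  "force": 100
}}

```text
t: 25.6
tcp_pos: [0.4977, -0.049, 0.206]
tool_rot: [-0.051, 0.998, -0.01, 0.026]
force: [1.6, 4.5, -2.7]
finger_gap: 0.444
```

```bash
python3 -c "
from h import *
stat(5.8)"
```

```text
t 25.6 gap 0.444 F [ 1.6  4.5 -2.7] F along 2.1 grasp along mm 498.09 grasp [ 0.5059 -0.0515  0.0512] z [ 0.0531 -0.0164] pull10 in tool [ 9.99 -0.01 -0.51]
```

>>> {"api": "servo_tool", "payload": {
  "rows": [
    [[2,0,-0.1],0,-1],
    [[4,0,-0.2],0,-1],
    [[6,0,-0.3],0,-1],
    [[6,0,-0.3],0,-1]
  ]
}}

```text
t: 26.0
tcp_pos: [0.492, -0.0496, 0.206]
tool_rot: [-0.05, 0.998, -0.01, 0.027]
force: [3.8, 3.8, -4.0]
finger_gap: 0.434
```

```bash
python3 -c "
from h import *
stat(5.8)"
```

```text
t 26.0 gap 0.434 F [ 3.8  3.8 -4. ] F along 4.2 grasp along mm 492.59 grasp [ 0.5004 -0.0521  0.0513] z [ 0.0543 -0.0164] pull10 in tool [ 9.99 -0.01 -0.52]
```

>>> {"api": "servo_tool", "payload": {
  "rows": [
    [[2,0,-0.1],0,-1],
    [[4,0,-0.2],0,-1],
    [[5,0,-0.3],0,-1],
    [[5,0,-0.3],0,-1]
  ]
}}

```text
t: 26.4
tcp_pos: [0.4904, -0.0496, 0.206]
tool_rot: [-0.05, 0.998, -0.01, 0.032]
force: [12.7, 13.1, -11.2]
finger_gap: 0.438
```

```bash
python3 -c "
from h import *
stat(5.8)"
```

```text
t 26.4 gap 0.438 F [ 12.7  13.1 -11.2] F along 13.9 grasp along mm 492.48 grasp [ 0.5003 -0.0522  0.0513] z [ 0.0641 -0.0172] pull10 in tool [ 9.98 -0.02 -0.62]
```

>>> {"api": "servo_tool", "payload": {
  "rows": [
    [[-2,0,0.1],0,-1],
    [[-4,0,0.2],0,-1],
    [[-6,0,0.3],0,-1],
    [[-8,0,0.4],0,-1],
    [[-8,0,0.4],0,-1]
  ]
}}

```text
t: 26.9
tcp_pos: [0.4977, -0.0487, 0.2059]
tool_rot: [-0.05, 0.998, -0.01, 0.031]
force: [-2.1, -0.4, 0.3]
finger_gap: 0.439
```

```bash
python3 -c "
from h import *
stat(5.8)"
```

```text
t 26.9 gap 0.439 F [-2.1 -0.4  0.3] F along -2.2 grasp along mm 499.57 grasp [ 0.5074 -0.0513  0.0512] z [ 0.062  -0.0166] pull10 in tool [ 9.98 -0.02 -0.6 ]
```

>>> {"api": "servo_tool", "payload": {
  "rows": [
    [[-2,0,0.1],0,-1],
    [[-4,0,0.2],0,-1],
    [[-6,0,0.3],0,-1],
    [[-6,0,0.3],0,-1]
  ]
}}

```text
t: 27.3
tcp_pos: [0.504, -0.048, 0.2059]
tool_rot: [-0.05, 0.998, -0.01, 0.031]
force: [-3.2, -0.1, -0.2]
finger_gap: 0.439
```

```bash
python3 -c "
from h import *
stat(5.8)"
```

```text
t 27.3 gap 0.439 F [-3.2 -0.1 -0.2] F along -3.2 grasp along mm 505.97 grasp [ 0.5137 -0.0506  0.0512] z [ 0.0623 -0.0166] pull10 in tool [ 9.98 -0.02 -0.6 ]
```

>>> {"api": "servo_tool", "payload": {
  "rows": [
    [[-2,0,0.1],0,-1],
    [[-4,0,0.2],0,-1],
    [[-5,0,0.3],0,-1],
    [[-5,0,0.3],0,-1]
  ]
}}

```text
t: 27.7
tcp_pos: [0.5075, -0.0477, 0.2059]
tool_rot: [-0.05, 0.998, -0.01, 0.028]
force: [-9.3, -5.5, 3.5]
finger_gap: 0.436
```

```bash
python3 -c "
from h import *
stat(5.8)"
```

```text
t 27.7 gap 0.436 F [-9.3 -5.5  3.5] F along -9.9 grasp along mm 508.69 grasp [ 0.5164 -0.0502  0.0512] z [ 0.0573 -0.0162] pull10 in tool [ 9.98 -0.01 -0.55]
```

>>> {"api": "servo_tool", "payload": {
  "rows": [
    [[-2,0,0.1],0,-1],
    [[-4,0,0.2],0,-1],
    [[-6,0,0.3],0,-1],
    [[-6,0,0.3],0,-1]
  ]
}}

```text
t: 28.1
tcp_pos: [0.5095, -0.0478, 0.206]
tool_rot: [-0.051, 0.998, -0.009, 0.022]
force: [-16.6, -11.2, 10.0]
finger_gap: 0.436
```

```bash
python3 -c "
from h import *
stat(5.8)"
```

```text
t 28.1 gap 0.436 F [-16.6 -11.2  10. ] F along -17.7 grasp along mm 508.77 grasp [ 0.5165 -0.0502  0.0512] z [ 0.0448 -0.0155] pull10 in tool [ 9.99  0.   -0.43]
```

>>> {"api": "servo_tool", "payload": {
  "rows": [
    [[-2,0,0.1],0,-1],
    [[-4,0,0.2],0,-1],
    [[-6,0,0.3],0,-1],
    [[-6,0,0.3],0,-1]
  ]
}}

```text
t: 28.5
tcp_pos: [0.5115, -0.0479, 0.2061]
tool_rot: [-0.051, 0.999, -0.008, 0.016]
force: [-17.6, -11.2, 9.9]
finger_gap: 0.441
```

```bash
python3 -c "
from h import *
stat(5.8)"
```

```text
t 28.5 gap 0.441 F [-17.6 -11.2   9.9] F along -18.7 grasp along mm 508.77 grasp [ 0.5165 -0.0502  0.0512] z [ 0.0323 -0.0149] pull10 in tool [10.    0.01 -0.31]
```

>>> {"api": "servo_tool", "payload": {
  "rows": [
    [[-2,0,0.1],0,-1],
    [[-4,0,0.2],0,-1],
    [[-6,0,0.2],0,-1],
    [[-6,0,0.2],0,-1]
  ]
}}

```text
t: 28.9
tcp_pos: [0.5134, -0.048, 0.2062]
tool_rot: [-0.052, 0.999, -0.008, 0.01]
force: [-17.8, -11.0, 9.8]
finger_gap: 0.436
```

>>> {"api": "servo_tool", "payload": {
  "rows": [
    [[-2,0,0],0,-1],
    [[-4,0,0.1],0,-1],
    [[-6,0,0.1],0,-1],
    [[-6,0,0.1],0,-1]
  ]
}}

```text
t: 29.3
tcp_pos: [0.5153, -0.048, 0.2062]
tool_rot: [-0.052, 0.999, -0.007, 0.003]
force: [-19.3, -10.6, 9.5]
finger_gap: 0.437
```

>>> {"api": "servo_tool", "payload": {
  "rows": [
    [[2,0,0],0,-1],
    [[4,0,0],0,-1],
    [[6,0,-0.1],0,-1],
    [[8,0,-0.1],0,-1],
    [[8,0,-0.1],0,-1]
  ]
}}

```text
t: 29.8
tcp_pos: [0.5098, -0.0485, 0.2063]
tool_rot: [-0.051, 0.999, -0.008, 0.008]
force: [2.4, 4.2, -6.3]
finger_gap: 0.442
```

>>> {"api": "servo_tool", "payload": {
  "rows": [
    [[2,0,0],0,-1],
    [[4,0,0],0,-1],
    [[6,0,-0.1],0,-1],
    [[8,0,-0.1],0,-1],
    [[10,0,-0.1],0,-1],
    [[11,0,-0.1],0,-1],
    [[11,0,-0.1],0,-1]
  ]
}}

```text
t: 30.5
tcp_pos: [0.5004, -0.0494, 0.2062]
tool_rot: [-0.05, 0.999, -0.008, 0.01]
force: [2.9, 4.8, -6.3]
finger_gap: 0.437
```

```bash
python3 -c "
from h import *
stat(5.8)"
```

```text
t 30.5 gap 0.437 F [ 2.9  4.8 -6.3] F along 3.4 grasp along mm 495.88 grasp [ 0.5037 -0.0518  0.0513] z [ 0.0215 -0.0154] pull10 in tool [10.  -0.  -0.2]
```

>>> {"api": "servo_tool", "payload": {
  "rows": [
    [[2,0,0],0,-1],
    [[4,0,0],0,-1],
    [[6,0,-0.1],0,-1],
    [[7,0,-0.1],0,-1],
    [[7,0,-0.1],0,-1]
  ]
}}

```text
t: 31.0
tcp_pos: [0.4958, -0.0497, 0.2062]
tool_rot: [-0.05, 0.999, -0.009, 0.014]
force: [5.4, 7.8, -7.5]
finger_gap: 0.435
```

```bash
python3 -c "
from h import *
stat(5.8)"
```

```text
t 31.0 gap 0.435 F [ 5.4  7.8 -7.5] F along 6.1 grasp along mm 492.58 grasp [ 0.5004 -0.0522  0.0513] z [ 0.0296 -0.016 ] pull10 in tool [10.   -0.02 -0.28]
```

>>> {"api": "servo_tool", "payload": {
  "rows": [
    [[-2,0,0],0,-1],
    [[-4,0,0.1],0,-1],
    [[-6,0,0.1],0,-1],
    [[-8,0,0.2],0,-1],
    [[-8.5,0,0.2],0,-1],
    [[-8.5,0,0.2],0,-1]
  ]
}}

```text
t: 31.6
tcp_pos: [0.5041, -0.0488, 0.2062]
tool_rot: [-0.05, 0.999, -0.009, 0.014]
force: [-3.2, 1.7, -2.3]
finger_gap: 0.442
```

```bash
python3 -c "
from h import *
stat(5.8)"
```

```text
t 31.6 gap 0.442 F [-3.2  1.7 -2.3] F along -3.0 grasp along mm 500.87 grasp [ 0.5086 -0.0512  0.0513] z [ 0.0291 -0.0158] pull10 in tool [10.   -0.02 -0.27]
```

>>> {"api": "servo_tool", "payload": {
  "rows": [
    [[0,0,0],0,0],
    [[0,0,0],0,0.7],
    [[0,0,0],0,0.7],
    [[0,0,-30],0,0.7],
    [[0,0,-75],0,0.7],
    [[0,0,-120],0,0.5],
    [[0,0,-150],0,0],
    [[0,0,-150],0,-1]
  ]
}}

```text
t: 32.4
tcp_pos: [0.5013, -0.0468, 0.3609]
tool_rot: [-0.05, 0.999, -0.011, 0.02]
force: [0.5, -0.5, -1.1]
finger_gap: 0.422
```

```bash
python3 - <<'E'
from h import *
stat(6.5)
a=np.radians(6.6); u=np.array([np.cos(a),np.sin(a)]); v=np.array([-u[1],u[0]])
for n in ('top','scene'):
    W=world(snap(n))
    for side,hub in dict(L=(.5152,.2971),R=(.5086,-.0512)).items():
        d=W[...,:2]-np.array(hub); X=d@u; Y=d@v; Z=W[...,2]
        m=(X>.06)&(X<.20)&(abs(Y)<.05)&(Z>.1)&(Z<.21); print(n,side,m.sum())
        if m.sum()<50: continue
        c=m&(abs(Y)<.03)&(Z>.11); p=np.polyfit(Z[c],X[c],1); 
        print('  centre strip: X at z=.15 %.4f, theta %.2f, lip z %.3f X at lip %.4f; Y range %s'%(np.polyval(p,.15),np.arctan2(1,-p[0]),np.percentile(Z[c],99),np.polyval(p,np.percentile(Z[c],99)),np.round(np.percentile(Y[m],[1,99]),3)), 'resid',np.std(X[c]-np.polyval(p,Z[c])).round(4))
        f=(abs(Y)<.02)&(Z>.06)&(Z<.088)&(X>.02)&(X<.1); print('  front block X min',np.round(np.percentile(X[f],[3,20]),4) if f.sum() else None)
E
```

```text
t 32.4 gap 0.422 F [ 0.5 -0.5 -1.1] F along 0.5 grasp along mm 498.72 grasp [ 0.5076 -0.0498  0.2061] z [ 0.0407 -0.0193] pull10 in tool [ 9.99 -0.14 -0.38]
top L 340
  centre strip: X at z=.15 0.1263, theta 1.14, lip z 0.196 X at lip 0.1053; Y range [-0.041  0.04 ] resid 0.0017
  front block X min [0.0265 0.0448]
top R 354
  centre strip: X at z=.15 0.1345, theta 1.14, lip z 0.198 X at lip 0.1129; Y range [-0.04   0.037] resid 0.0018
  front block X min [0.097  0.0977]
scene L 800
  centre strip: X at z=.15 0.1238, theta 1.17, lip z 0.194 X at lip 0.1052; Y range [-0.041  0.042] resid 0.0017
  front block X min [0.0369 0.0422]
scene R 556
  centre strip: X at z=.15 0.1323, theta 1.16, lip z 0.193 X at lip 0.1138; Y range [-0.041  0.037] resid 0.0012
  front block X min [0.0315 0.0497]
```

```bash
cat >> h.py <<'E'
UA=np.radians(6.6)
def P(hub,X,z,phi=96.6):
    return tool(hub[0]+X*np.cos(UA),hub[1]+X*np.sin(UA),z,phi)[:2]
def arc(hub,Hx,ths,s=.085):
    for th in ths: X=Hx-s*np.cos(th)+.004*np.sin(th)+.011; z=.089+s*np.sin(th)+.004*np.cos(th); print('th',th,round(X,4),round(z,4),P(hub,X,z))
HL=(.5152,.2971);HR=(.5086,-.0512)
E
python3 - <<'E'
from h import *
for X,z in ((0.0,.25),(.08,.25),(.168,.25),(.168,.175)): print(X,z,P(HR,X,z))
E
```

```text
0.0 0.25 ([-5.0, -3.5, -66.1], np.float64(-0.9))
0.08 0.25 ([-84.9, -2.2, -63.7], np.float64(-0.9))
0.168 0.25 ([-172.9, -0.8, -61.1], np.float64(-0.9))
0.168 0.175 ([-170.6, 0.6, 13.9], np.float64(-0.9))
```

>>> {"api": "servo_tool", "payload": {
  "rows": [
    [[-2,-3,-40],-0.9,-1],
    [[-10,-3,-66],-0.9,-1],
    [[-50,-3,-65],-0.9,-1],
    [[-95,-2,-63],-0.9,-1],
    [[-140,-2,-62],-0.9,-1],
    [[-173,-1,-61],-0.9,-1],
    [[-173,-1,-61],-0.9,-1],
    [[-173,-1,-61],-0.9,-1]
  ],
  "force": 40
}}

```text
t: 33.3
tcp_pos: [0.6701, -0.0291, 0.4202]
tool_rot: [-0.058, 0.998, -0.009, 0.013]
force: [0.9, -0.4, -0.3]
finger_gap: 0.002
```

```bash
python3 - <<'E'
from h import *
stat()
print(P(HR,.168,.175))
cv2.imwrite('pics/f1.png',cv2.resize(snap('scene')['image'][150:310,320:480],(640,600),interpolation=cv2.INTER_CUBIC))
E
```

```text
t 33.3 gap 0.002 F [ 0.9 -0.4 -0.3] F along 0.9 grasp along mm 667.11 grasp [ 0.6743 -0.0315  0.2652] z [ 0.0268 -0.0156] pull10 in tool [10.    0.09 -0.25]
([1.1, 1.2, 71.8], np.float64(0.0))
```

View pics/f1.png

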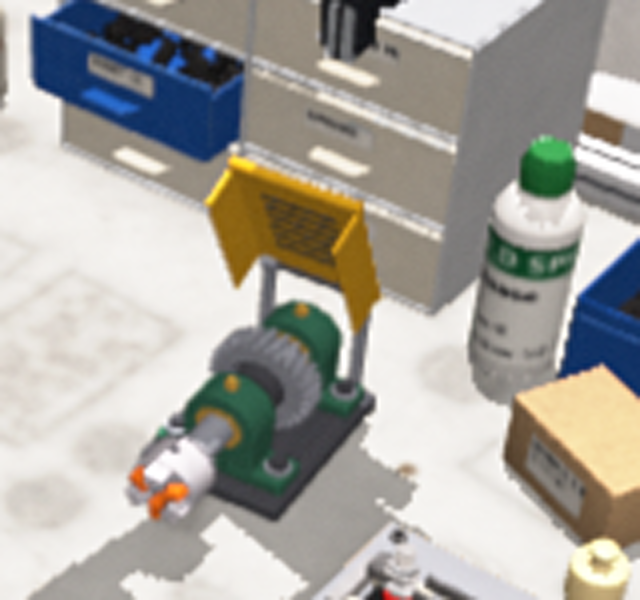

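>>> {"api": "servo_tool", "payload": {
  "rows": [
    [[1,1,25],0,-1],
    [[1,1,50],0,-1],
    [[1,1,72],0,-1],
    [[1,1,72],0,-1]
  ]
}}

```text
t: 33.75
tcp_pos: [0.6677, -0.0294, 0.3448]
tool_rot: [-0.057, 0.998, -0.007, 0.008]
force: [-0.2, -0.1, -0.4]
finger_gap: -0.004
```

```bash
python3 - <<'E'
from h import *
stat()
arc(HR,.1608,(1.2,1.1,1.0,.9,.8,.7,.6,.5,.4,.3,.2,.1,0))
E
```

```text
t 33.75 gap -0.004 F [-0.2 -0.1 -0.4] F along -0.2 grasp along mm 663.22 grasp [ 0.6704 -0.0316  0.1898] z [ 0.0173 -0.0138] pull10 in tool [10.    0.08 -0.16]
th 1.2 0.1447 0.1697 ([18.5, -0.6, 1.5], np.float64(-0.0))
th 1.1 0.1368 0.1666 ([26.5, -0.5, 4.5], np.float64(-0.0))
th 1.0 0.1292 0.1627 ([34.1, -0.5, 8.2], np.float64(-0.0))
th 0.9 0.1221 0.1581 ([41.3, -0.4, 12.7], np.float64(-0.0))
th 0.8 0.1154 0.1528 ([48.1, -0.3, 17.9], np.float64(-0.0))
th 0.7 0.1094 0.1468 ([54.3, -0.3, 23.8], np.float64(-0.0))
th 0.6 0.1039 0.1403 ([59.8, -0.2, 30.2], np.float64(-0.0))
th 0.5 0.0991 0.1333 ([64.7, -0.0, 37.2], np.float64(-0.0))
th 0.4 0.0951 0.1258 ([68.9, 0.1, 44.6], np.float64(-0.0))
th 0.3 0.0918 0.1179 ([72.3, 0.2, 52.4], np.float64(-0.0))
th 0.2 0.0893 0.1098 ([74.9, 0.3, 60.5], np.float64(-0.0))
th 0.1 0.0876 0.1015 ([76.7, 0.4, 68.8], np.float64(-0.0))
th 0 0.0868 0.093 ([77.7, 0.6, 77.2], np.float64(-0.0))
```

>>> {"api": "servo_tool", "payload": {
  "rows": [
    [[10,0,0],0,-1],
    [[18.5,0,1.5],0,-1],
    [[26.5,0,4.5],0,-1],
    [[34,0,8],0,-1],
    [[41,0,13],0,-1],
    [[48,0,18],0,-1],
    [[54,0,24],0,-1],
    [[60,0,30],0,-1]
  ]
}}

```text
t: 34.55
tcp_pos: [0.6081, -0.0368, 0.3133]
tool_rot: [-0.057, 0.998, -0.007, 0.008]
force: [1.0, 0.2, 0.1]
finger_gap: -0.002
```

```bash
python3 - <<'E'
from h import *
stat()
arc(HR,.1608,(.5,.4,.3,.2,.1,0))
E
```

```text
t 34.55 gap -0.002 F [1.  0.2 0.1] F along 1.0 grasp along mm 603.16 grasp [ 0.6107 -0.0389  0.1584] z [ 0.0172 -0.0137] pull10 in tool [10.    0.08 -0.16]
th 0.5 0.0991 0.1333 ([4.2, -0.1, 6.6], np.float64(-0.0))
th 0.4 0.0951 0.1258 ([8.3, 0.0, 14.0], np.float64(-0.0))
th 0.3 0.0918 0.1179 ([11.7, 0.1, 21.8], np.float64(-0.0))
th 0.2 0.0893 0.1098 ([14.4, 0.3, 29.9], np.float64(-0.0))
th 0.1 0.0876 0.1015 ([16.1, 0.4, 38.2], np.float64(-0.0))
th 0 0.0868 0.093 ([17.1, 0.5, 46.7], np.float64(-0.0))
```

>>> {"api": "servo_tool", "payload": {
  "rows": [
    [[4,0,7],0,-1],
    [[8,0,14],0,-1],
    [[12,0,22],0,-1],
    [[14,0,30],0,-1],
    [[16,0,38],0,-1],
    [[17,0,44],0,-1],
    [[17,0,48],0,-1],
    [[17,0,48],0,-1]
  ]
}}

```text
t: 35.35
tcp_pos: [0.5918, -0.0393, 0.2663]
tool_rot: [-0.057, 0.998, -0.007, 0.008]
force: [-3.8, 1.2, 11.2]
finger_gap: -0.001
```

```bash
python3 - <<'E'
from h import *
stat()
cv2.imwrite('pics/f2.png',cv2.resize(snap('scene')['image'][150:310,320:480],(640,600),interpolation=cv2.INTER_CUBIC))
E
```

```text
t 35.35 gap -0.001 F [-3.8  1.2 11.2] F along -3.6 grasp along mm 586.58 grasp [ 0.5943 -0.0414  0.1114] z [ 0.0163 -0.0136] pull10 in tool [10.    0.08 -0.15]
```

View pics/f2.png

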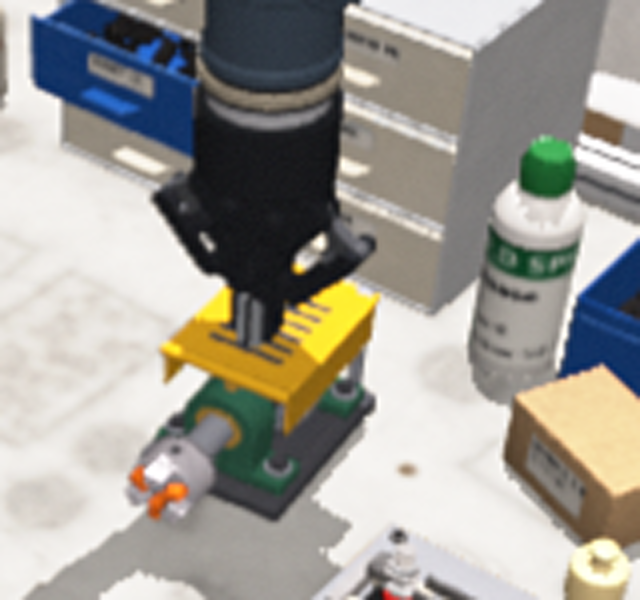

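>>> {"api": "servo_tool", "payload": {
  "rows": [
    [[0,0,1.5],0,-1],
    [[0,0,1.5],0,-1],
    [[0,0,-48],0,-1],
    [[0,0,-98],0,-1],
    [[0,0,-148],0,-1],
    [[0,0,-160],0,-1],
    [[0,0,-160],0,-1]
  ]
}}

```text
t: 36.1
tcp_pos: [0.5897, -0.0372, 0.429]
tool_rot: [-0.058, 0.998, -0.008, 0.011]
force: [0.0, 1.1, -1.3]
finger_gap: 0.002
```

```bash
python3 - <<'E'
from h import *
stat()
for X,z in ((.06,.25),(.1595,.25)): print(X,z,P(HL,X,z))
E
```

```text
t 36.1 gap 0.002 F [ 0.   1.1 -1.3] F along 0.1 grasp along mm 585.68 grasp [ 0.5932 -0.0396  0.274 ] z [ 0.0227 -0.0155] pull10 in tool [10.    0.09 -0.21]
0.06 0.25 ([-20.7, 343.8, -0.1], np.float64(-0.0))
0.1595 0.25 ([-120.2, 343.8, 2.0], np.float64(-0.0))
```

>>> {"api": "servo_tool", "payload": {
  "rows": [
    [[-5,48,0],0,-1],
    [[-12,96,0],0,-1],
    [[-25,143,0],0,-1],
    [[-40,190,0],0,-1],
    [[-55,236,0],0,-1],
    [[-72,282,0],0,-1],
    [[-90,325,1],0,-1],
    [[-110,340,2],0,-1]
  ]
}}

```text
t: 36.9
tcp_pos: [0.6587, 0.3178, 0.419]
tool_rot: [-0.06, 0.998, -0.008, 0.008]
force: [0.9, -0.6, 0.7]
finger_gap: -0.0
```

```bash
python3 - <<'E'
from h import *
stat()
for X,z in ((.1595,.25),(.1595,.175)): print(X,z,P(HL,X,z))
E
```

```text
t 36.9 gap -0.0 F [ 0.9 -0.6  0.7] F along 0.8 grasp along mm 691.01 grasp [0.6612 0.3154 0.264 ] z [ 0.0167 -0.0156] pull10 in tool [10.    0.13 -0.15]
0.1595 0.25 ([-12.1, -1.2, -4.2], np.float64(0.3))
0.1595 0.175 ([-11.0, 0.1, 70.8], np.float64(0.3))
```

>>> {"api": "servo_tool", "payload": {
  "rows": [
    [[-12,-1,0],0,-1],
    [[-12,0,20],0,-1],
    [[-11,0,50],0,-1],
    [[-11,0,71],0,-1],
    [[-11,0,71],0,-1]
  ]
}}

```text
t: 37.4
tcp_pos: [0.6689, 0.3173, 0.34]
tool_rot: [-0.06, 0.998, -0.01, 0.001]
force: [-1.0, -0.0, -0.4]
finger_gap: -0.003
```

```bash
python3 - <<'E'
from h import *
stat()
arc(HL,.1523,(1.2,1.1,1.0,.9,.8,.7,.6))
E
```

```text
t 37.4 gap -0.003 F [-1.  -0.  -0.4] F along -1.0 grasp along mm 698.97 grasp [0.6694 0.3142 0.185 ] z [ 0.003  -0.0199] pull10 in tool [10.    0.13 -0.01]
th 1.2 0.1362 0.1697 ([18.9, 1.2, -3.1], np.float64(0.3))
th 1.1 0.1283 0.1666 ([26.8, 1.3, 0.0], np.float64(0.3))
th 1.0 0.1207 0.1627 ([34.4, 1.4, 3.9], np.float64(0.3))
th 0.9 0.1136 0.1581 ([41.5, 1.5, 8.5], np.float64(0.3))
th 0.8 0.1069 0.1528 ([48.2, 1.6, 13.8], np.float64(0.3))
th 0.7 0.1009 0.1468 ([54.3, 1.8, 19.8], np.float64(0.3))
th 0.6 0.0954 0.1403 ([59.7, 1.9, 26.3], np.float64(0.3))
```

>>> {"api": "servo_tool", "payload": {
  "rows": [
    [[10,1,-3],0,-1],
    [[19,1,-3],0,-1],
    [[27,1,0],0,-1],
    [[34,1,4],0,-1],
    [[41,1,8],0,-1],
    [[48,1,14],0,-1],
    [[54,2,20],0,-1],
    [[60,2,26],0,-1]
  ]
}}

```text
t: 38.2
tcp_pos: [0.6087, 0.3115, 0.3134]
tool_rot: [-0.06, 0.998, -0.01, 0.001]
force: [1.5, -0.5, -0.2]
finger_gap: 0.001
```

```bash
python3 - <<'E'
from h import *
stat()
arc(HL,.1523,(.5,.4,.3,.2,.1,0))
E
```

```text
t 38.2 gap 0.001 F [ 1.5 -0.5 -0.2] F along 1.5 grasp along mm 638.5 grasp [0.6092 0.3084 0.1584] z [ 0.0032 -0.0201] pull10 in tool [10.    0.14 -0.01]
th 0.5 0.0906 0.1333 ([4.0, 0.2, 6.8], np.float64(0.3))
th 0.4 0.0866 0.1258 ([8.1, 0.3, 14.2], np.float64(0.3))
th 0.3 0.0833 0.1179 ([11.4, 0.5, 22.1], np.float64(0.3))
th 0.2 0.0808 0.1098 ([13.9, 0.7, 30.2], np.float64(0.3))
th 0.1 0.0791 0.1015 ([15.6, 0.9, 38.5], np.float64(0.3))
th 0 0.0783 0.093 ([16.4, 1.0, 47.0], np.float64(0.3))
```

Then close fully, press, retreat, and look.

>>> {"api": "servo_tool", "payload": {
  "rows": [
    [[4,0,7],0,-1],
    [[8,0,14],0,-1],
    [[11,0,22],0,-1],
    [[14,0,30],0,-1],
    [[16,1,38],0,-1],
    [[16,1,44],0,-1],
    [[16,1,48],0,-1],
    [[16,1,49],0,-1]
  ]
}}

```text
t: 39.0
tcp_pos: [0.5924, 0.3096, 0.2662]
tool_rot: [-0.06, 0.998, -0.01, 0.0]
force: [-5.1, -1.3, 15.8]
finger_gap: -0.0
```

```bash
python3 - <<'E'
from h import *
stat()
E
```

```text
t 39.0 gap -0.0 F [-5.1 -1.3 15.8] F along -5.2 grasp along mm 621.81 grasp [0.5926 0.3064 0.1113] z [ 0.0013 -0.0206] pull10 in tool [10.    0.14  0.01]
```

>>> {"api": "servo_tool", "payload": {
  "rows": [
    [[0,0,1.5],0,-1],
    [[0,0,1.5],0,-1],
    [[0,0,-48],0,-1],
    [[0,0,-98],0,-1],
    [[20,0,-148],0,-1],
    [[70,0,-148],0,-1],
    [[115,0,-148],0,-1],
    [[115,0,-148],0,-1]
  ]
}}

```text
t: 39.8
tcp_pos: [0.4706, 0.2977, 0.4129]
tool_rot: [-0.061, 0.998, -0.012, -0.006]
force: [-0.3, 0.2, -0.6]
finger_gap: 0.0
```

>>> {"api": "servo_tool", "payload": {
  "rows": [
    [[45,0,0],0,-1],
    [[90,0,0],0,-1],
    [[120,20,0],0,-1],
    [[120,60,0],0,-1],
    [[120,100,0],0,-1],
    [[120,140,0],0,-1],
    [[120,160,0],0,-1],
    [[120,160,0],0,-1]
  ]
}}

```text
t: 40.6
tcp_pos: [0.332, 0.4443, 0.4104]
tool_rot: [-0.063, 0.998, -0.011, -0.005]
force: [0.2, -1.5, -0.7]
finger_gap: -0.003
```

```bash
python3 - <<'E'
from h import *
stat()
s=snap('scene'); t=snap('top')
cv2.imwrite('pics/g1.png',cv2.resize(s['image'][130:330,190:470],(798,570),interpolation=cv2.INTER_CUBIC))
cv2.imwrite('pics/g2.png',cv2.resize(t['image'][170:335,180:500],(800,412),interpolation=cv2.INTER_CUBIC))
u=np.array([np.cos(UA),np.sin(UA)]); v=np.array([-u[1],u[0]])
for n in ('top','scene'):
    W=world(load(n))
    for k,h,Hx in (('L',HL,.1523),('R',HR,.1608)):
        d=W[...,:2]-np.array(h); X=d@u; Y=d@v; m=(X>Hx-.1)&(X<Hx-.005)&(abs(Y)<.035)&(W[...,2]>.08); p=np.polyfit(X[m],W[...,2][m],1); print(n,k,'guard z med',np.median(W[...,2][m]).round(4),'slope',p[0].round(3), 'dX hub-block: hub back X', end=' ')
        c=(abs(Y)<.006)&(W[...,2]>.064)&(W[...,2]<.078)&(X<.03)&(X>-.05); print(np.round(np.percentile(X[c],[2,98]),4))
E
```

```text
t 40.6 gap -0.003 F [ 0.2 -1.5 -0.7] F along 0.0 grasp along mm 375.53 grasp [0.3306 0.4408 0.2555] z [-0.0091 -0.0229] pull10 in tool [10.    0.19  0.11]
top L guard z med 0.093 slope 0.0 dX hub-block: hub back X [-0.0256  0.0158]
top R guard z med 0.0932 slope 0.006 dX hub-block: hub back X [-0.024   0.0124]
scene L guard z med 0.0944 slope -0.001 dX hub-block: hub back X [-0.0264  0.0159]
scene R guard z med 0.0941 slope 0.0 dX hub-block: hub back X [-0.0228  0.0138]
```

View pics/g1.png

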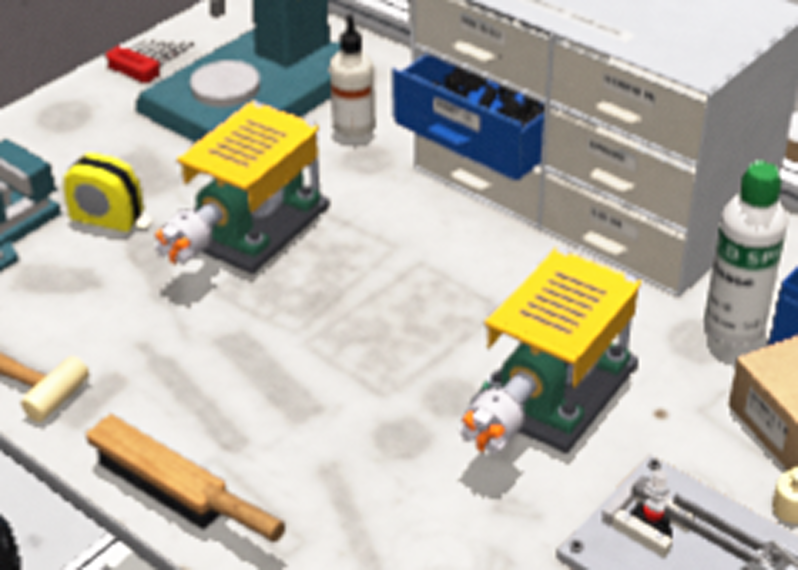

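View pics/g2.png

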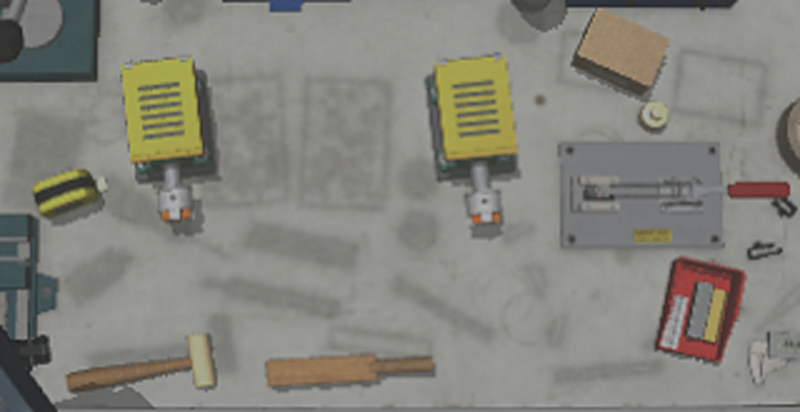

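```bash
python3 - <<'E'
from h import *
u=np.array([np.cos(UA),np.sin(UA),0])
for n in ('scene','top'):
    s=load(n); A=cv2.imread(f'pics/{n}0.png'); B=s['image']
    f=240/np.tan(np.radians(float(s['vertical_fov']))/2); K=np.array([[f,0,float(s['cx'])],[0,f,float(s['cy'])],[0,0,1]]); Ci=np.linalg.inv(s['cam_to_world'])
    pr=lambda p: cv2.projectPoints(np.array([p],float),cv2.Rodrigues(Ci[:3,:3])[0],Ci[:3,3],K,np.array([float(s['k1']),0,0,0]))[0].ravel()
    for k,h in (('L',HL),('R',HR)):
        c=np.array([h[0]-.012,h[1]-.001,.055]); p=pr(c); g=pr(c+.01*u)-p
        x,y=p.astype(int); w=8; up=8
        b=cv2.resize(B[y-w:y+w,x-w:x+w],None,fx=up,fy=up,interpolation=cv2.INTER_CUBIC); a=cv2.resize(A[y-w-6:y+w+6,x-w-6:x+w+6],None,fx=up,fy=up,interpolation=cv2.INTER_CUBIC)
        r=cv2.matchTemplate(a,b,cv2.TM_CCOEFF_NORMED); _,v,_,l=cv2.minMaxLoc(r); d=-(np.array(l)/up-6)
        print(n,k,'score',round(v,2),'moved px',d,'along mm (+in)',round(d@g/(g@g)*10,2),'px/cm',np.round(g,2))
E
```

```text
scene L score 0.99 moved px [ 1.375 -1.   ] along mm (+in) 5.13 px/cm [ 2.58 -2.07]
scene R score 0.99 moved px [-0.25  0.25] along mm (+in) -0.96 px/cm [ 2.4  -2.79]
top L score 0.96 moved px [-0.125 -1.875] along mm (+in) 5.33 px/cm [-0.35 -3.51]
top R score 0.96 moved px [-0.    0.25] along mm (+in) -0.7 px/cm [-0.45 -3.51]
```

```bash
python3 -c "
from h import *
print(sign_off(), sense()['t'])"
```

```text
the job is handed in; nothing more can be done
the job is handed in; nothing more can be done
```

The job is done and handed in at about 41 s of the 210 s allowed.

- **Offcuts:** Three were present (brass hex, aluminium profile and grey trunking). All three lie inside the red bin, and the last pictures show none left on the bench.
- **Left shaft:** I pulled it out to its stop, pushed it in to the other stop, then pulled it out once more as a check. The float is about 24.2 mm, and the out-stop repeated to within 0.1 mm. It is left about 0.1 mm from the middle.
- **Right shaft:** I checked it the same way, after the left one. The float is about 16.3 mm, and the out-stop repeated to within 0.1 mm. It is left about 0.25 mm from the middle.
- **Final shaft positions:** Comparing pictures from before and after, the hubs moved +5.1 to +5.3 mm on the left and −0.7 to −1.0 mm on the right. The arm readings gave +5.1 and −0.8 mm, so they agree.
- **Guards:** Both are shut, pressed down with 11–16 N. Their tops measure level at 93–94 mm.
- **Bystanders:** The carton, tape measure and mallet look where they were. I judged this from the pictures only and did not measure it.
- **Discrepancies:** The tool picked up a tilt of up to about 4° during the moves; I allowed for it in the positions. A rough reading of the left hub's edges from the depth data gave about 8 mm of travel instead of 5 mm. I put that down to noise, because the picture comparison contradicts it.

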